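Change the dishwasher-detergent cassette

ROBOT

A 6-joint arm with a two-finger parallel gripper is mounted at the origin on the work surface. World frame = base frame: x ahead of the robot, y to its left, z up, the work surface at z = 0. Lengths are in m, angles in rad, forces in N, time in s.
With the tool pointing down it reaches from about 0.35 to 0.925 m from the base axis. Payload 6.4 kg.
Tool frame: the origin (TCP) lies midway between the tips of the shut fingers; the grasp point (between the pads) lies 19 mm behind it; y points along the fingers, x is the direction in which the jaws open and shut, and the axes are right-handed (so a half turn about y gives the same grasp; the last joint's range is limited). The gripper opens to 94 mm and grips with 3 to 60 N. Pads are 16 mm wide; open, the fingers measure 119 mm over their backs; the gripper's body (75 mm by 177 mm) begins 78 mm behind the grasp point.
Start: joints at [1.095, 0.245, 1.558, -0, 1.339, -0.174], TCP at [0.193, 0.621, 0.205] pointing down, gripper open.
Joint ranges: [-3.13, 3.13], [-1.02, 2.26], [0.13, 2.54], [-0.95, 4.09], [0.21, 2.88], [-2.74, 2.74]. Speed limits (rad/s): [2.57, 2.57, 3.14, 3.14, 3.14, 3.14].

INTERFACE

Orientations are given as a unit quaternion [x, y, z, w].
In Python, from cell import env gives the robot as it stands.
- The arm moves only by the tool step_arm, never from a script. Its argument "series" is text: rows parted by semicolons, each of 5 numbers parted by spaces: the shift along the tool's x, y, z normalised to -1 to 1, where 1 is 0.25 m, then the turn about the tool's y normalised to -1 to 1, where 1 is pi rad, then the opening, from 0 (shut) to 1 (fully open). A call has 1 to 10 rows; each row is the pose to reach, as a shift and turn from the pose measured when the call began, along the tool's axes at that moment, turning the shorter way round; what a row does not reach only later rows make up. A row lasts 1/12 s, in which the tool goes at most 41.7 mm and 7.16 degrees, less where a joint would pass 70% of its speed; a pose out of reach is approached as far as the arm can. A call with a number of a shift or a turn outside -1 to 1 is refused whole. A call with a gripper value outside its range is refused whole. The fingers move at their own pace and stop on an object; "squeeze" is the grip in N (left out, the last holds). Time passes only in rows, so rows that repeat a pose let the fingers close. It gives the time, the measured TCP pose, the force and the opening at its end, in the units of the state.
- env.sense(): the state, without advancing time (a new reading comes with each control period).
- env.camera(name): name is "scene" or "side" or "wrist"; returns (picture, depth): 480x640x3 uint8, blue, green, red; 480x640 float32, m along the optical axis (not along the pixel's ray), 0 where there is no reading.
- env.camera_params(name): a dict with "fx", "fy", "cx", "cy" (pixels), "D" ([k1, k2, p1, p2, k3] as OpenCV has them; the pictures are not rectified), "R" (3x3) and "t" (3): a world point X has camera coordinates R X + t. Camera axes: x right, y down, z forward; pixel columns grow to the right and rows downward; lengths in m; the calibration is good to about 2 mm. A picture is of the moment at which its call begins: read the wrist's pose just before it. camera_params takes no time and is no camera call; for the wrist camera it gives the pose at the moment of the call.
- env.finish_job(): hands the job in, once; it reports no verdict.
The state is a dict: "time": time; "joint_pos": joint angles; "qd": joint speeds; "joint_torque": joint torques, N m; "position": TCP position; "eef_rot": TCP orientation; "wrist_force": force on the tool from outside, world axes, zero at the start; "torque": the same for the moment, N m; "gripper_width": finger opening in m.
Only numpy, scipy, OpenCV 4.12 (cv2) and the standard library are available. Lean on these libraries where they do the work, as an engineer would, in place of code of your own. Each camera call takes 0.05 s, during which the arm holds its last target. There are 200 camera calls.

TASK

The detergent dispenser on the worktop has run out: lift the spent cassette out of its bay, lift the other cassettes in turn to find the one that is still full (they look alike, it is much heavier), and stand that one upright in the bay, right down on its floor. Then shut the lid and lock both red quarter-turn studs: press each down and turn it a quarter turn clockwise until it catches and stays down when let go. All the empty cassettes go into the green recycling crate, before or after, and the other things on the worktop stay where they are.

Things in the scene. Friction and masses are not known exactly. Their poses are not given: they have to be found in the camera images.
- cassette_1: one of the identical opaque closed detergent cassettes: white box 84 mm long (x) x 56 mm wide (y) x 70 mm high with blue bands, on top a blue grab rib 60 mm long (x) x 24 mm wide (y) x 26 mm high, 96 mm in all. Origin at the centre of its underside, z up. An empty one weighs about 0.14 kg, the full one about 0.55 kg. May be absent.
- cassette_2: one of the identical opaque closed detergent cassettes: white box 84 mm long (x) x 56 mm wide (y) x 70 mm high with blue bands, on top a blue grab rib 60 mm long (x) x 24 mm wide (y) x 26 mm high, 96 mm in all. Origin at the centre of its underside, z up. An empty one weighs about 0.14 kg, the full one about 0.55 kg. May be absent.
- cassette_3: one of the identical opaque closed detergent cassettes: white box 84 mm long (x) x 56 mm wide (y) x 70 mm high with blue bands, on top a blue grab rib 60 mm long (x) x 24 mm wide (y) x 26 mm high, 96 mm in all. Origin at the centre of its underside, z up. An empty one weighs about 0.14 kg, the full one about 0.55 kg. May be absent.
- cassette_4: one of the identical opaque closed detergent cassettes: white box 84 mm long (x) x 56 mm wide (y) x 70 mm high with blue bands, on top a blue grab rib 60 mm long (x) x 24 mm wide (y) x 26 mm high, 96 mm in all. Origin at the centre of its underside, z up. An empty one weighs about 0.14 kg, the full one about 0.55 kg. May be absent.
- cassette_5: one of the identical opaque closed detergent cassettes: white box 84 mm long (x) x 56 mm wide (y) x 70 mm high with blue bands, on top a blue grab rib 60 mm long (x) x 24 mm wide (y) x 26 mm high, 96 mm in all. Origin at the centre of its underside, z up. An empty one weighs about 0.14 kg, the full one about 0.55 kg. May be absent.
- cassette_6: one of the identical opaque closed detergent cassettes: white box 84 mm long (x) x 56 mm wide (y) x 70 mm high with blue bands, on top a blue grab rib 60 mm long (x) x 24 mm wide (y) x 26 mm high, 96 mm in all. Origin at the centre of its underside, z up. An empty one weighs about 0.14 kg, the full one about 0.55 kg. May be absent.
- dispenser: white detergent dispenser, fixed. Origin under its case on the worktop, x from its front (studs) to its back (hinge), z up. Case from 115 mm in front of the origin to 100 mm behind it, 200 mm wide, flat deck 85 mm above the worktop
- bay (a point): centre of the floor of the dispenser's bay, axes as the dispenser's: an open-topped well 98 mm long (x) x 70 mm wide (y), floor 12 mm above the worktop, 73 mm below the deck. A cassette stands in it upright, long side along x, either way round, only its rib above the deck. At the start a spent (empty) cassette stands in it
- lid (a joint): angle of the lid (rad) about its hinge, at deck height 70 mm behind the bay centre: 0 = shut on the deck; starts open at 1.55 to 1.7, goes to 1.75, stays as left (friction 0.45 N m). Grey plate 205 mm long from the hinge, 200 mm wide, 5 mm thick; on its outer side a clear hood 34 mm high, 70 mm wide, 22 to 118 mm from the hinge
- lid_front (a point): on the outer face of the lid, on its middle line, 170 mm from the hinge, between the studs: a free flat place to push the lid shut. z is the lid's outward normal (up when shut), x points to the hinge
- stud_left (a point): centre of the top of the red wing head of the left quarter-turn stud, in the lid, 175 mm from the hinge and 60 mm to the +y side of its middle line. Wing 32 mm long (point x) x 10 mm thick (y) x 19 mm high, turns with the stud; its top is 28.5 mm above the lid's plate, 33.5 mm above the deck when shut; at its foot a collar 24 mm across, 9.5 mm above the plate
- turn_left (a joint): angle of the left stud (rad): 0 = loose, wing front to back; 1.57 = locked, wing crosswise; grows clockwise seen from above. With the lid shut it turns only while the head is pressed down (turned beforehand it keeps the lid from shutting); its cross pin passes a ridge just before 1.57 and catches behind it when let go
- press_left (a joint): how far the left stud is pressed in (m): 0 = up, 0.007 = fully down; its spring pushes up with 3 N, rising to 9 N fully down. It must be pressed beyond 0.006 to turn past the ridge; once caught it rests at about 0.0035
- stud_right (a point): centre of the top of the red wing head of the right quarter-turn stud, in the lid, 175 mm from the hinge and 60 mm to the -y side of its middle line. Wing 32 mm long (point x) x 10 mm thick (y) x 19 mm high, turns with the stud; its top is 28.5 mm above the lid's plate, 33.5 mm above the deck when shut; at its foot a collar 24 mm across, 9.5 mm above the plate
- turn_right (a joint): angle of the right stud (rad): 0 = loose, wing front to back; 1.57 = locked, wing crosswise; grows clockwise seen from above. With the lid shut it turns only while the head is pressed down (turned beforehand it keeps the lid from shutting); its cross pin passes a ridge just before 1.57 and catches behind it when let go
- press_right (a joint): how far the right stud is pressed in (m): 0 = up, 0.007 = fully down; its spring pushes up with 3 N, rising to 9 N fully down. It must be pressed beyond 0.006 to turn past the ridge; once caught it rests at about 0.0035
- crate_in (a point): centre of the inner floor of the green recycling crate (fixed in place): inside 250 mm long (its x) x 190 mm wide (y), walls 5 mm thick and 75 mm high above the worktop, floor 5 mm above the worktop
- tin: bystander: orange can, 52 mm across, 62 mm high; origin at its foot, not part of the job
- egg_cup: bystander: small blue cup, 48 mm across, 60 mm high; origin at its foot, not part of the job
- soap: bystander: yellow washing-up bottle, 60 mm across, 200 mm high; origin at its foot, not part of the job
- mug: bystander: white mug, 80 mm across, 90 mm high; origin at its foot, not part of the job
- spatula: bystander: kitchen spatula, 200 mm long, lying; origin at its foot, not part of the job
- jar: bystander: glass jar, 72 mm across, 100 mm high; origin at its foot, not part of the job
- bowl: bystander: white bowl, 140 mm across, 55 mm high; origin at its foot, not part of the job
There are look-alikes about, which are no part of the job. What is shaped like the cassette_5 but purple or yellow is not meant.

How it is judged:
On the way, in this order (a step that is already met when the one before it is completed fails the run):
1. the full cassette stands upright in the bay, on its floor, let go, with the lid still open (((horizontal distance between cassette_1 and bay below 0.013 m and z of cassette_1 in the frame of bay below 0.006 m and angle between cassette_1's own z axis and vertical below 0.1 rad and contact force between cassette_1 and dispenser above 3 N and contact force between the fingers and cassette_1 below 0.3 N) or (horizontal distance between cassette_2 and bay below 0.013 m and z of cassette_2 in the frame of bay below 0.006 m and angle between cassette_2's own z axis and vertical below 0.1 rad and contact force between cassette_2 and dispenser above 3 N and contact force between the fingers and cassette_2 below 0.3 N) or (horizontal distance between cassette_3 and bay below 0.013 m and z of cassette_3 in the frame of bay below 0.006 m and angle between cassette_3's own z axis and vertical below 0.1 rad and contact force between cassette_3 and dispenser above 3 N and contact force between the fingers and cassette_3 below 0.3 N) or (horizontal distance between cassette_4 and bay below 0.013 m and z of cassette_4 in the frame of bay below 0.006 m and angle between cassette_4's own z axis and vertical below 0.1 rad and contact force between cassette_4 and dispenser above 3 N and contact force between the fingers and cassette_4 below 0.3 N) or (horizontal distance between cassette_5 and bay below 0.013 m and z of cassette_5 in the frame of bay below 0.006 m and angle between cassette_5's own z axis and vertical below 0.1 rad and contact force between cassette_5 and dispenser above 3 N and contact force between the fingers and cassette_5 below 0.3 N) or (horizontal distance between cassette_6 and bay below 0.013 m and z of cassette_6 in the frame of bay below 0.006 m and angle between cassette_6's own z axis and vertical below 0.1 rad and contact force between cassette_6 and dispenser above 3 N and contact force between the fingers and cassette_6 below 0.3 N)) and value of joint lid above 0.5 rad), for 0.2 s.
2. the lid is shut (value of joint lid below 0.03 rad), for 0.2 s.
3. both studs are locked (value of joint lid below 0.03 rad and value of joint each of turn_left, turn_right above 1.4 rad and value of joint press_left between 0.002 and 0.005 m and value of joint press_right between 0.002 and 0.005 m), for 0.2 s.
At the end, for the whole second after the job is handed in: Full cassette (it weighs over 3 N on the bay) upright in the bay (within 13 mm of its centre, under 6 mm off the floor, tilt under 0.1 rad), lid shut (under 0.03 rad), both studs beyond 1.4 rad and 2 to 5 mm down, every other cassette at rest in the crate (origin under 65 mm above its floor) (all of step 3 and ((horizontal distance between cassette_1 and bay below 0.013 m and z of cassette_1 in the frame of bay below 0.006 m and angle between cassette_1's own z axis and vertical below 0.1 rad and contact force between cassette_1 and dispenser above 3 N) or (horizontal distance between cassette_2 and bay below 0.013 m and z of cassette_2 in the frame of bay below 0.006 m and angle between cassette_2's own z axis and vertical below 0.1 rad and contact force between cassette_2 and dispenser above 3 N) or (horizontal distance between cassette_3 and bay below 0.013 m and z of cassette_3 in the frame of bay below 0.006 m and angle between cassette_3's own z axis and vertical below 0.1 rad and contact force between cassette_3 and dispenser above 3 N) or (horizontal distance between cassette_4 and bay below 0.013 m and z of cassette_4 in the frame of bay below 0.006 m and angle between cassette_4's own z axis and vertical below 0.1 rad and contact force between cassette_4 and dispenser above 3 N) or (horizontal distance between cassette_5 and bay below 0.013 m and z of cassette_5 in the frame of bay below 0.006 m and angle between cassette_5's own z axis and vertical below 0.1 rad and contact force between cassette_5 and dispenser above 3 N) or (horizontal distance between cassette_6 and bay below 0.013 m and z of cassette_6 in the frame of bay below 0.006 m and angle between cassette_6's own z axis and vertical below 0.1 rad and contact force between cassette_6 and dispenser above 3 N)) and ((x of cassette_1 in the frame of crate_in between -0.125 and 0.125 m and y of cassette_1 in the frame of crate_in between -0.095 and 0.095 m and z of cassette_1 in the frame of crate_in below 0.065 m and linear speed of cassette_1 below 0.05 m/s) or horizontal distance between cassette_1 and bay below 0.013 m) and ((x of cassette_2 in the frame of crate_in between -0.125 and 0.125 m and y of cassette_2 in the frame of crate_in between -0.095 and 0.095 m and z of cassette_2 in the frame of crate_in below 0.065 m and linear speed of cassette_2 below 0.05 m/s) or horizontal distance between cassette_2 and bay below 0.013 m) and ((x of cassette_3 in the frame of crate_in between -0.125 and 0.125 m and y of cassette_3 in the frame of crate_in between -0.095 and 0.095 m and z of cassette_3 in the frame of crate_in below 0.065 m and linear speed of cassette_3 below 0.05 m/s) or horizontal distance between cassette_3 and bay below 0.013 m) and ((x of cassette_4 in the frame of crate_in between -0.125 and 0.125 m and y of cassette_4 in the frame of crate_in between -0.095 and 0.095 m and z of cassette_4 in the frame of crate_in below 0.065 m and linear speed of cassette_4 below 0.05 m/s) or horizontal distance between cassette_4 and bay below 0.013 m) and ((x of cassette_5 in the frame of crate_in between -0.125 and 0.125 m and y of cassette_5 in the frame of crate_in between -0.095 and 0.095 m and z of cassette_5 in the frame of crate_in below 0.065 m and linear speed of cassette_5 below 0.05 m/s) or horizontal distance between cassette_5 and bay below 0.013 m) and ((x of cassette_6 in the frame of crate_in between -0.125 and 0.125 m and y of cassette_6 in the frame of crate_in between -0.095 and 0.095 m and z of cassette_6 in the frame of crate_in below 0.065 m and linear speed of cassette_6 below 0.05 m/s) or horizontal distance between cassette_6 and bay below 0.013 m)); the robot touches nothing.
It fails at once if a bystander is shoved more than 6 cm or knocked over (distance of any of tin, egg_cup, soap, mug, spatula, jar, bowl from where it was at the start of the episode above 0.06 m or angle between any of tin, egg_cup, soap, mug, spatula, jar, bowl's own z axis and vertical above 0.6 rad).
Of cassette_1, cassette_5, cassette_6 only 1 to 3 are there at a start; the rules pass over those that are not, and their reading is None.
At some moment in a run one of cassette_1, cassette_2, cassette_3, cassette_5, cassette_6 may be knocked a few centimetres aside while the robot is not near it.
Once in a run the grip may slacken for a moment while it holds something.
It also fails if it takes over 210 s, if anything falls off the work surface, if the arm or the gripper's body presses on something with over 40 N, if the wrist force passes 120 N, or if a joint passes its speed limit or range.

## Working session

There is one attempt and no reset: what is moved stays moved. The work goes in short steps, Python scripts to look and compute and a tool call to move; the robot and the scene stay as the last step left them, time stands still between calls to the robot, and variables do not carry over. Pictures are saved under pics/ and viewed, about 12 in all and at most 16, crops included, and the job is handed in when it is done.

Besides the shell and the picture viewer there is one more tool, called after "Call:" by a JSON object that holds its "op" and its "data", one argument or row to a line. step_arm: Moves the arm, as the interface text tells. Scaled input: -1 to 1 covers 0.25 m each way for a shift and pi rad each way for a turn. Its arguments: {"type":"object","properties":{"series":{"type":"string"},"squeeze":{"type":"number"}},"required":["series"]}

```bash
ls; mkdir -p pics; python3 - <<'E'
from cell import env
import cv2
s=env.sense(); print(s)
for n in("scene","side"):
    im,d=env.camera(n); cv2.imwrite(f"pics/{n}0.png",im); import numpy as np; np.save(f"pics/{n}0.npy",d)
    print(n,env.camera_params(n))
E
```

```text
pics
{'time': 0.0, 'joint_pos': array([ 1.09490971e+00,  2.45781126e-01,  1.55898747e+00,  6.99658382e-06,
        1.33866281e+00, -1.74100631e-01]), 'qd': array([ 0.00032895,  0.00021948,  0.00113652, -0.00036216,  0.00298528,
        0.00043878]), 'joint_torque': array([ 4.01772395e-04, -4.15845609e+01, -3.14595294e+01,  6.84631267e-02,
        3.33809678e-02, -1.25695205e-04]), 'position': array([0.19291938, 0.62010224, 0.20438069]), 'eef_rot': array([ 0.56976593,  0.41857399, -0.41974094, -0.56919255]), 'wrist_force': array([-0.17601034, -0.45063147,  0.4212643 ]), 'torque': array([-0.0287607 , -0.02633692,  0.03234318]), 'gripper_width': 0.09415566319416419}
scene {'fx': 462.9047115794462, 'fy': 462.9047115794462, 'cx': 316.6923607180845, 'cy': 234.90525260205143, 'D': array([-0.02862716,  0.        ,  0.        ,  0.        ,  0.        ]), 'R': array([[ 0.01574838,  0.9998237 ,  0.01022496],
       [ 0.81444489, -0.00689489, -0.58019995],
       [-0.58002716,  0.01746487, -0.81440989]]), 't': array([ 0.05290974, -0.31966775,  1.4679491 ])}
side {'fx': 433.9875377188935, 'fy': 433.9875377188935, 'cx': 318.494016880775, 'cy': 242.59518150467824, 'D': array([-0.0021724,  0.       ,  0.       ,  0.       ,  0.       ]), 'R': array([[-0.96389939, -0.26508601,  0.02504724],
       [-0.16685408,  0.52803412, -0.83267022],
       [ 0.20750343, -0.80678955, -0.55320245]]), 't': array([0.46984525, 0.19727788, 0.8758665 ])}
```

View pics/scene0.png

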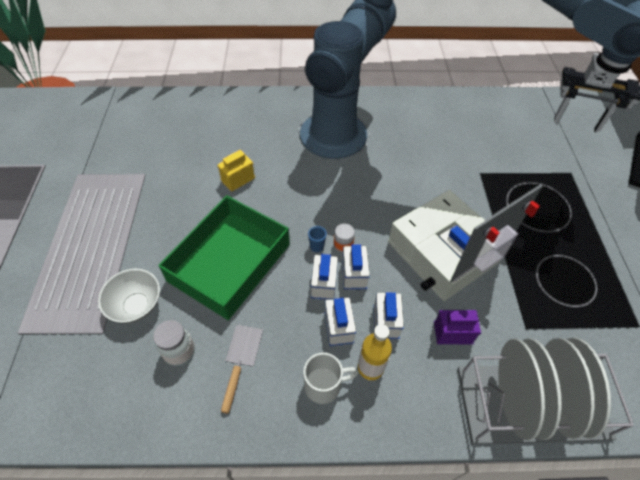

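View pics/side0.png

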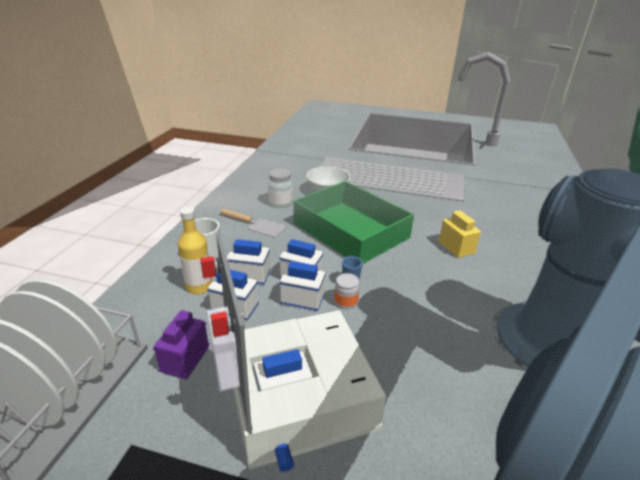

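The scene view shows four blue-ribbed cassettes on the worktop at px (325,265), (357,258), (341,312) and (391,305), and a fifth in the bay at (459,237). Look-alikes are yellow (237,170) and purple (458,325), and other blue items are the egg cup (317,238) and the bay's own rib. The lid is open at (505,230), its hinge on the lower right. The crate is at (227,255). The soap bottle (375,350) stands right beside the cassette at (391,305).

```bash
cat > h.py <<'E'
import cv2, numpy as np
from scipy.spatial.transform import Rotation as Rn
from cell import env
def cloud(n, save=None):
    p=env.camera_params(n); im,d=env.camera(n)
    if save: cv2.imwrite(f"pics/{save}.png",im)
    K=np.array([[p["fx"],0,p["cx"]],[0,p["fy"],p["cy"]],[0,0,1]])
    v,u=np.mgrid[0:480,0:640]
    q=cv2.undistortPoints(np.stack([u,v],-1).reshape(-1,1,2).astype(float),K,p["D"]).reshape(480,640,2)
    c=np.dstack([q*d[...,None],d])
    W=(c-np.array(p["t"]))@np.array(p["R"]); W[d<=0]=np.nan
    return im,cv2.cvtColor(im,cv2.COLOR_BGR2HSV),W
def blobs(mask,mn=15):
    n,l,st,_=cv2.connectedComponentsWithStats(mask.astype(np.uint8))
    return [l==i for i in range(1,n) if st[i,4]>=mn]
def rect(P):
    """centre, long, short, yaw of long side (deg)"""
    (c,(w,h),a)=cv2.minAreaRect((P[:,:2]*1000).astype(np.float32))
    if w<h: w,h,a=h,w,a+90
    return np.round(c,1),round(w,1),round(h,1),round((a+90)%180-90,1)
def ribs(W,H,z,tol=.008):
    m=(H[...,0]>100)&(H[...,0]<125)&(H[...,1]>120)&(abs(W[...,2]-z)<tol)
    return [(np.argwhere(b).mean(0)[::-1].round(),b.sum(),W[b][:,2].mean().round(4))+rect(W[b]) for b in blobs(m)]
def goto(x,y,z,yaw=None):
    """numbers of a move: tool x,y,z shifts (1=.25 m) and turn (1=pi) so jaws (tool x) lie along yaw deg"""
    s=env.sense(); R=Rn.from_quat(s["eef_rot"]).as_matrix()
    d=R.T@(np.array([x,y,z])-s["position"])/.25
    t=0
    if yaw is not None:
        cur=np.degrees(np.arctan2(R[1,0],R[0,0])); e=(yaw-cur+90)%180-90
        t=-e/180    # tool y down: +turn lowers the world yaw
    print("shift",d.round(4),"turn",round(t,4),"j6",s["joint_pos"][5].round(2),"down",R[:,1].round(3))
E
python3 - <<'E'
from h import *
for n in("scene","side"):
    im,H,W=cloud(n)
    print(n)
    for z in(.096,.108):
        for r in ribs(W,H,z,.007): print(z,*r)
    deck=(abs(W[...,2]-.085)<.006)&(H[...,1]<70)&(W[...,1]>.1)&(W[...,1]<.5)&(W[...,0]>.2)&(W[...,0]<.7)
    b=max(blobs(deck),key=lambda b:b.sum()); print("deck",b.sum(),rect(W[b]),cv2.boxPoints(cv2.minAreaRect((W[b][:,:2]*1000).astype(np.float32))).round())
    gr=(H[...,0]>50)&(H[...,0]<75)&(H[...,1]>130)&(W[...,2]>.065)&(W[...,2]<.085)
    b=max(blobs(gr),key=lambda b:b.sum()); print("crate rim",rect(W[b]))
    red=((H[...,0]<5)|(H[...,0]>174))&(H[...,1]>150)&(W[...,2]>.05)
    for b in blobs(red): print("red",np.argwhere(b).mean(0)[::-1].round(),W[b].mean(0).round(3),b.sum())
    R_=(W[...,2]>.03)&(W[...,2]<.3)&(W[...,0]>.2)&(W[...,0]<.95)
    for nm,(u,v) in dict(soap=(375,350),mug=(322,375),tin=(344,236),egg=(317,238),jar=(175,340),bowl=(130,300)).items() if n=="scene" else []:
        print(nm,np.nanmedian(W[v-3:v+4,u-3:u+4].reshape(-1,3),0).round(3))
    if n=="scene":
        b=(W[...,2]>.1)&(H[...,0]>15)&(H[...,0]<32)&(H[...,1]>120)&(W[...,0]>.6); print("soap",np.nanmean(W[b],0))
s=env.sense();print(Rn.from_quat(s["eef_rot"]).as_matrix().round(3))
E
```

```text
scene
0.096 [457. 240.] 68 0.0961 [477.7 279.4] 49.3 4.6 35.4
0.096 [356. 255.] 200 0.0966 [519.   31.5] 57.2 21.2 -3.2
0.096 [324. 265.] 201 0.0965 [545.8 -44.7] 60.5 21.2 -6.8
0.096 [390. 305.] 254 0.0961 [648.2  97.9] 60.5 22.3 -2.9
0.096 [340. 311.] 262 0.0962 [661.3 -13.8] 61.0 21.8 6.2
0.108 [460. 235.] 183 0.1075 [470.2 286.9] 52.1 25.4 31.4
deck 3822 (array([448.5, 271.1]), 216.3, 204.7, 33.9) [[302. 296.]
 [416. 126.]
 [595. 246.]
 [481. 416.]]
crate rim (array([ 477. , -285.3]), 259.6, 200.4, -33.3)
red [532. 209.] [0.517 0.385 0.264] 134
red [492. 234.] [0.581 0.285 0.266] 99
soap [0.772 0.048 0.142]
mug [ 0.774 -0.053  0.005]
tin [0.44  0.008 0.062]
egg [ 0.413 -0.059  0.025]
jar [ 0.729 -0.36   0.1  ]
bowl [ 0.586 -0.514  0.006]
soap [0.76863601 0.05059435 0.13491657]
side
0.096 [247. 245.] 217 0.0956 [657.7 -10.6] 57.9 26.6 9.3
0.096 [301. 246.] 218 0.0959 [542.  -41.3] 58.8 23.0 -4.8
0.096 [303. 268.] 251 0.0958 [514.7  34.6] 57.9 23.3 0.2
0.096 [238. 276.] 141 0.0959 [633. 103.] 35.8 24.1 1.1
0.096 [283. 369.] 210 0.0962 [465.4 299.2] 56.3 4.9 34.0
0.108 [281. 360.] 517 0.108 [470.4 290.6] 58.0 24.2 35.0
deck 11034 (array([447.5, 270.9]), 214.6, 203.2, 33.9) [[302. 295.]
 [415. 127.]
 [593. 246.]
 [480. 415.]]
crate rim (array([ 412.3, -160.8]), 113.2, 55.0, 20.8)
red [208. 267.] [0.577 0.291 0.265] 225
red [219. 324.] [0.51  0.391 0.266] 292
[[ 0.297 -0.001 -0.955]
 [ 0.955 -0.001  0.297]
 [-0.001 -1.     0.   ]]
```

```bash
python3 - <<'E'
from h import *
goto(.30,.34,.25,124); goto(.4705,.2885,.20,124)
E
```

```text
shift [-0.9436 -0.18   -0.7418] turn -0.2849 j6 -0.17 down [-0.001 -0.001 -1.   ]
shift [-0.9374  0.0199 -1.4543] turn -0.2849 j6 -0.17 down [-0.001 -0.001 -1.   ]
```

Call:
{"op": "step_arm", "data": {
  "series": "-0.944 -0.18 -0.742 -0.285 0.45;-0.944 -0.18 -0.742 -0.285 0.45;-0.944 -0.18 -0.742 -0.285 0.45;-0.944 -0.18 -0.742 -0.285 0.45;-0.944 -0.18 -0.742 -0.285 0.45;-0.944 -0.18 -0.742 -0.285 0.45;-0.944 -0.18 -0.742 -0.285 0.45;-0.944 -0.18 -0.742 -0.285 0.45;-0.944 -0.18 -0.742 -0.285 0.45;-0.944 -0.18 -0.742 -0.285 0.45"
}}

```text
time: 1.03
position: [0.3005, 0.3393, 0.2503]
eef_rot: [-0.333, -0.624, 0.624, 0.333]
wrist_force: [0.3, 0.0, -0.3]
gripper_width: 0.0427
```

```bash
python3 - <<'E'
from h import *
goto(.4705,.2885,.20,124)
E
```

```text
shift [-0.547   0.2016 -0.4518] turn -0.001 j6 -1.57 down [ 0. -0. -1.]
```

Call:
{"op": "step_arm", "data": {
  "series": "-0.547 0.2 -0.452 0 0.45;-0.547 0.2 -0.452 0 0.45;-0.547 0.2 -0.452 0 0.45;-0.547 0.2 -0.452 0 0.45;-0.547 0.2 -0.452 0 0.45;-0.547 0.2 -0.452 0 0.45;-0.547 0.2 -0.452 0 0.45"
}}

```text
time: 1.62
position: [0.4701, 0.2892, 0.1992]
eef_rot: [-0.332, -0.623, 0.624, 0.334]
wrist_force: [-0.5, 0.5, -0.4]
gripper_width: 0.0423
```

```bash
python3 - <<'E'
from h import *
im,H,W=cloud("wrist","w1")
for r in ribs(W,H,.108,.006): print(*r)
deck=(abs(W[...,2]-.085)<.005)&(H[...,1]<70)
for b in blobs(deck,300): print(b.sum(),rect(W[b]))
goto(.4705,.2885,.085,124)
E
```

```text
[315. 247.] 1892 0.1075 [471. 289.] 57.9 21.7 33.2
46085 (array([444.7, 269.9]), 205.4, 201.4, 33.9)
3329 (array([471.8, 289.1]), 82.6, 55.3, 34.2)
shift [-0.0056  0.4594 -0.0011] turn -0.0008 j6 -1.82 down [-0.001 -0.    -1.   ]
```

View pics/w1.png

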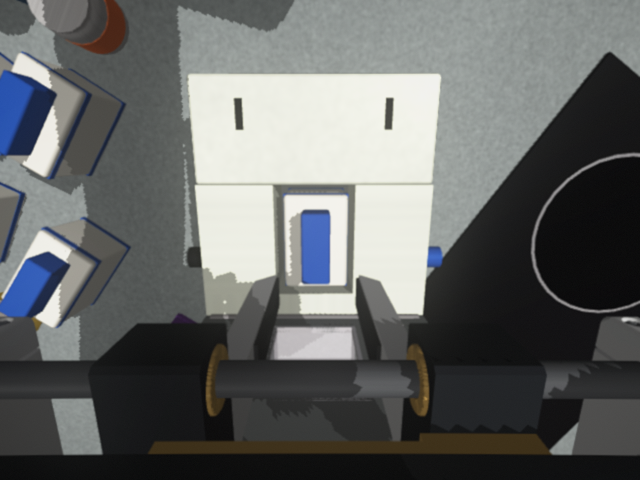

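The wrist view shows the bay rib at (315,247) between the fingers, square to them. Its measured centre (471,289) agrees with the other cameras.

Call:
{"op": "step_arm", "data": {
  "series": "0 0.25 0 0 0.45;0 0.38 0 0 0.45;0 0.456 0 0 0.45;0 0.456 0 0 0.45;0 0.456 0 0 0;0 0.456 0 0 0;0 0.456 0 0 0;0 0.456 0 0 0;0 0.456 0 0 0;0 0.456 0 0 0",
  "squeeze": 35
}}

```text
time: 2.5
position: [0.4694, 0.2899, 0.0864]
eef_rot: [-0.332, -0.624, 0.624, 0.333]
wrist_force: [-2.0, 1.0, 3.1]
gripper_width: 0.0236
```

Call:
{"op": "step_arm", "data": {
  "series": "0 -0.1 0 0 0;0 -0.2 0 0 0;0 -0.3 0 0 0;0 -0.4 0 0 0;0 -0.48 0 0 0;0 -0.48 0 0 0;0 -0.48 0 0 0;0 -0.48 0 0 0"
}}

```text
time: 3.17
position: [0.4686, 0.2894, 0.2045]
eef_rot: [-0.332, -0.623, 0.625, 0.334]
wrist_force: [-0.7, -0.5, -2.3]
gripper_width: 0.0234
```

```bash
python3 - <<'E'
from h import *
print(env.sense()["wrist_force"])
# crate slots
c=np.array([.477,-.285]); a=np.radians(-33.3); ux=np.array([np.cos(a),np.sin(a)]); uy=np.array([-ux[1],ux[0]])
for i in(-1,1):
  for j in(-1,1): print(i,j,(c+i*.062*ux+j*.046*uy).round(3))
goto(.36,.1,.22,90);
E
```

```text
[-0.69375127 -0.46138398 -2.30867447]
-1 -1 [ 0.4   -0.289]
-1 1 [ 0.45  -0.213]
1 -1 [ 0.504 -0.357]
1 1 [ 0.554 -0.281]
shift [-0.387  -0.0599  0.7829] turn 0.1881 j6 -1.82 down [-0.004 -0.    -1.   ]
```

Call:
{"op": "step_arm", "data": {
  "series": "-0.684 -0.04 0.7 0.186 0;-0.684 -0.04 0.7 0.186 0;-0.684 -0.04 0.7 0.186 0;-0.684 -0.04 0.7 0.186 0;-0.684 -0.04 0.7 0.186 0;-0.684 -0.04 0.7 0.186 0;-0.684 -0.04 0.7 0.186 0;-0.684 -0.04 0.7 0.186 0;-0.684 -0.04 0.7 0.186 0"
}}

```text
time: 3.92
position: [0.4179, 0.0502, 0.2133]
eef_rot: [-0.497, -0.5, 0.503, 0.5]
wrist_force: [-0.8, 0.6, -0.9]
gripper_width: 0.0239
```

```bash
python3 - <<'E'
from h import *
goto(.46,-.17,.21,62); goto(.504,-.357,.20,57)
E
```

```text
shift [-0.8817  0.0118 -0.1633] turn 0.1575 j6 -1.73 down [-0.006  0.    -1.   ]
shift [-1.6308  0.0504 -0.3351] turn 0.1853 j6 -1.73 down [-0.006  0.    -1.   ]
```

Call:
{"op": "step_arm", "data": {
  "series": "-0.88 0 -0.163 0.158 0;-0.88 0 -0.163 0.158 0;-0.88 0 -0.163 0.158 0;-0.88 0 -0.163 0.158 0;-0.88 0 -0.163 0.158 0;-0.88 0 -0.163 0.158 0;-0.88 0 -0.163 0.158 0;-0.88 0 -0.163 0.158 0"
}}

```text
time: 4.58
position: [0.4601, -0.1683, 0.2119]
eef_rot: [-0.604, -0.362, 0.366, 0.608]
wrist_force: [-0.7, 0.0, -1.6]
gripper_width: 0.0234
```

Call:
{"op": "step_arm", "data": {
  "series": "-0.578 0 -0.506 0.028 0;-0.578 0 -0.506 0.028 0;-0.578 0 -0.506 0.028 0;-0.578 0 -0.506 0.028 0;-0.578 0 -0.506 0.028 0;-0.578 0 -0.506 0.028 0;-0.578 0 -0.506 0.028 0"
}}

```text
time: 5.17
position: [0.5045, -0.3535, 0.2102]
eef_rot: [-0.618, -0.335, 0.34, 0.624]
wrist_force: [-0.2, 0.8, -1.5]
gripper_width: 0.0241
```

```bash
python3 - <<'E'
from h import *
im,H,W=cloud("wrist","w2")
goto(.504,-.357,.080,57)
gr=(H[...,0]>50)&(H[...,0]<75)&(H[...,1]>130)&(W[...,2]>.070)&(W[...,2]<.08)
for b in blobs(gr,200): print("rim",b.sum(),rect(W[b]))
im,H,W=cloud("scene")
for z in(.096,):
    for r in ribs(W,H,z,.007): print(z,*r)
gr=(H[...,0]>50)&(H[...,0]<75)&(H[...,1]>130)&(W[...,2]>.070)&(W[...,2]<.08)
for b in blobs(gr,50): print("rim",b.sum(),rect(W[b]))
# bay well floor
f=(abs(W[...,2]-.012)<.008)&(np.hypot(W[...,0]-.471,W[...,1]-.287)<.06)
for b in blobs(f,30): print("bayfloor",rect(W[b]))
E
```

```text
shift [-0.0142  0.5215 -0.0131] turn 0.0004 j6 -1.79 down [-0.009  0.004 -1.   ]
rim 4139 (array([ 475. , -283.6]), 257.4, 198.3, -33.3)
0.096 [356. 255.] 198 0.0965 [519.   31.4] 59.2 21.5 -3.2
0.096 [324. 266.] 202 0.0963 [546.3 -45. ] 57.3 21.0 -5.8
0.096 [391. 305.] 250 0.096 [648.7  98.1] 58.2 22.3 -3.1
0.096 [340. 311.] 265 0.0962 [660.9 -13.6] 60.5 22.3 6.6
rim 50 (array([ 346.9, -315. ]), 84.0, 28.6, -53.7)
rim 502 (array([ 478.6, -285.6]), 256.9, 198.6, -33.2)
bayfloor (array([441.5, 298. ]), 65.9, 23.3, 34.0)
```

View pics/w2.png

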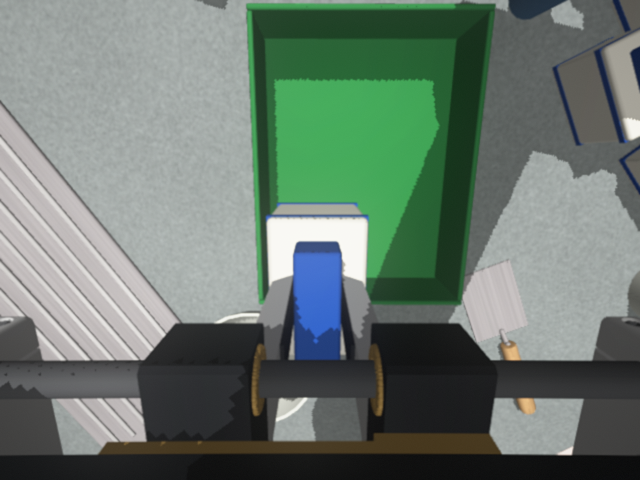

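The wrist view shows the crate, rim 257x198 mm centred at (475,-284), with the held cassette (blue rib at (318,300)) over its far-left corner.

Call:
{"op": "step_arm", "data": {
  "series": "-0.014 0.15 -0.013 0 0;-0.014 0.3 -0.013 0 0;-0.014 0.42 -0.013 0 0;-0.014 0.51 -0.013 0 0;-0.014 0.51 -0.013 0 0;-0.014 0.51 -0.013 0 0.45;-0.014 0.51 -0.013 0 0.45;-0.014 0.51 -0.013 0 0.45;-0.014 0.51 -0.013 0 0.45;-0.014 0.51 -0.013 0 0.45"
}}

```text
time: 6.1
position: [0.5046, -0.3571, 0.0844]
eef_rot: [-0.619, -0.336, 0.34, 0.623]
wrist_force: [1.1, 0.1, 0.7]
gripper_width: 0.0426
```

Call:
{"op": "step_arm", "data": {
  "series": "0 -0.15 0 0 0.45;0 -0.3 0 0 0.45;0 -0.4 0 0 0.45;0 -0.4 0 0 0.45;0 -0.4 0 0 0.45"
}}

```text
time: 6.52
position: [0.5062, -0.3583, 0.1868]
eef_rot: [-0.621, -0.336, 0.339, 0.622]
wrist_force: [-0.3, -0.3, -1.1]
gripper_width: 0.0423
```

```bash
python3 - <<'E'
from h import *
im,H,W=cloud("scene"); im2,H2,W2=cloud("side")
for a,b in((H,W),(H2,W2)):
    for z in(.096,.101):
        for r in ribs(b,a,z,.006): print(z,*r)
goto(.50,-.20,.18,70);goto(.544,-.043,.18,85)
E
```

```text
0.096 [192. 252.] 176 0.0987 [ 504.8 -355.6] 60.2 27.0 -35.3
0.096 [356. 255.] 193 0.0965 [518.2  31. ] 59.9 21.2 -1.4
0.096 [324. 266.] 191 0.0964 [546.1 -44.4] 58.8 20.0 -5.2
0.096 [391. 305.] 241 0.0962 [648.7  98.8] 59.4 22.5 -4.9
0.096 [340. 311.] 263 0.0962 [660.9 -13.6] 60.8 22.3 7.2
0.101 [192. 250.] 235 0.1013 [ 505.2 -355.8] 58.3 25.1 -32.7
0.101 [356. 255.] 159 0.0972 [519.3  31. ] 57.9 21.2 -1.6
0.101 [325. 265.] 155 0.0971 [545.8 -44.3] 56.5 20.0 -5.2
0.101 [391. 305.] 190 0.0969 [649.   98.6] 57.7 22.1 -4.9
0.101 [340. 310.] 201 0.097 [661.1 -13.7] 60.2 22.1 6.7
0.096 [247. 244.] 206 0.0961 [657.9 -10.3] 58.5 26.0 6.2
0.096 [302. 246.] 203 0.0961 [540.9 -41.8] 57.8 23.4 -7.1
0.096 [303. 267.] 234 0.0963 [514.2  35.6] 58.0 23.0 2.5
0.096 [238. 276.] 132 0.0962 [632.7 102.8] 34.2 23.3 -1.2
0.101 [348. 186.] 43 0.1031 [ 502.5 -349.5] 46.9 18.8 -37.0
0.101 [247. 243.] 155 0.0973 [657.9 -10.3] 58.5 26.0 6.2
0.101 [302. 245.] 151 0.0974 [539.9 -41.8] 55.9 23.0 -6.4
0.101 [303. 267.] 181 0.0974 [514.6  35.4] 57.3 22.5 2.5
0.101 [237. 275.] 100 0.0973 [633.1 102.6] 33.3 23.0 -1.2
shift [0.5164 0.015  0.3562] turn -0.0717 j6 -1.79 down [-0.009  0.004 -1.   ]
shift [1.1393 0.0159 0.5497] turn -0.155 j6 -1.79 down [-0.009  0.004 -1.   ]
```

Call:
{"op": "step_arm", "data": {
  "series": "0.516 0 0.356 -0.072 0.45;0.516 0 0.356 -0.072 0.45;0.516 0 0.356 -0.072 0.45;0.516 0 0.356 -0.072 0.45;0.516 0 0.356 -0.072 0.45;0.516 0 0.356 -0.072 0.45"
}}

```text
time: 7.12
position: [0.4991, -0.1984, 0.1819]
eef_rot: [-0.575, -0.404, 0.409, 0.582]
wrist_force: [0.1, -1.4, -0.1]
gripper_width: 0.0426
```

Call:
{"op": "step_arm", "data": {
  "series": "0.65 0 0.051 -0.078 0.45;0.65 0 0.051 -0.078 0.45;0.65 0 0.051 -0.078 0.45;0.65 0 0.051 -0.078 0.45;0.65 0 0.051 -0.078 0.45;0.65 0 0.051 -0.078 0.45;0.65 0 0.051 -0.078 0.45"
}}

```text
time: 7.7
position: [0.5421, -0.0425, 0.1814]
eef_rot: [-0.52, -0.472, 0.476, 0.529]
wrist_force: [-0.3, -0.4, -0.2]
gripper_width: 0.0421
```

```bash
cat > near.py <<'E'
import sys
from h import *
im,H,W=cloud("wrist")
for r in ribs(W,H,.096,.006): print(*r)
m=(abs(W[...,2]-.070)<.005)&(H[...,1]<70)
for b in blobs(m,800): print("box",b.sum(),rect(W[b]))
print(env.sense()["wrist_force"].round(2))
E
python3 near.py; python3 -c "
from h import *
goto(.544,-.043,.0745,84)"
```

```text
[409. 209.] 2275 0.0954 [516.3  33.2] 59.1 22.8 1.0
[315. 252.] 1961 0.0955 [543.4 -42.7] 58.4 21.8 -6.3
[498. 323.] 205 0.0943 [619.7 103.1] 25.2 10.9 65.5
[357. 353.] 284 0.0949 [636.9 -16.3] 17.5 12.1 -82.5
[369. 402.] 198 0.0957 [683.7  -8.5] 21.5 11.3 -83.3
box 1916 (array([488. , 182.2]), 209.9, 60.8, 16.1)
box 3781 (array([516.9,  33.6]), 84.9, 57.3, 0.7)
box 3669 (array([543.6, -43.3]), 83.6, 56.6, -6.1)
box 1330 (array([617.6, 102. ]), 55.6, 26.7, 87.8)
box 928 (array([637.8, -24.9]), 37.1, 34.6, 5.7)
[-1.07 -0.61  0.78]
shift [-0.0016  0.4283 -0.0135] turn 0.0007 j6 -1.76 down [-0.013  0.005 -1.   ]
```

Call:
{"op": "step_arm", "data": {
  "series": "0 0.2 -0.013 0 0.45;0 0.34 -0.013 0 0.45;0 0.425 -0.013 0 0.45;0 0.425 -0.013 0 0.45;0 0.425 -0.013 0 0;0 0.425 -0.013 0 0;0 0.425 -0.013 0 0;0 0.425 -0.013 0 0;0 0.425 -0.013 0 0"
}}

```text
time: 8.5
position: [0.5442, -0.0432, 0.0758]
eef_rot: [-0.521, -0.472, 0.476, 0.529]
wrist_force: [0.4, -1.3, 0.5]
gripper_width: 0.0234
```

Call:
{"op": "step_arm", "data": {
  "series": "0 -0.1 0 0 0;0 -0.2 0 0 0;0 -0.3 0 0 0;0 -0.4 0 0 0;0 -0.5 0 0 0;0 -0.5 0 0 0;0 -0.5 0 0 0;0 -0.5 0 0 0;0 -0.5 0 0 0"
}}

```text
time: 9.25
position: [0.5443, -0.0433, 0.1983]
eef_rot: [-0.52, -0.471, 0.476, 0.53]
wrist_force: [0.7, -0.2, -1.3]
gripper_width: 0.0237
```

```bash
cat > st.py <<'E'
import sys
from h import *
s=env.sense(); print(round(s["time"],2),s["wrist_force"].round(2),s["position"].round(4),s["gripper_width"].round(4),s["joint_torque"][1:3].round(2))
for a in sys.argv[1:]: goto(*map(float,a.split(",")))
E
python3 st.py .50,-.2,.205,70 .53,.06,.205,100
```

```text
Traceback (most recent call last):
  File "st.py", line 3, in <module>
    s=env.sense(); print(round(s["time"],2),s["wrist_force"].round(2),s["position"].round(4),s["gripper_width"].round(4),s["joint_torque"][1:3].round(2))
                                                                                             ^^^^^^^^^^^^^^^^^^^^^^^^
AttributeError: 'float' object has no attribute 'round'
```

```bash
sed -i 's/s\["gripper_width"\].round(4)/round(float(s["gripper_width"]),4)/' st.py; python3 st.py .553,-.28,.198,57
```

```text
9.25 [ 0.7  -0.25 -1.26] [ 0.5443 -0.0433  0.1983] 0.0237 [-33.35 -32.39]
shift [-0.9382 -0.0047 -0.1318] turn 0.1506 j6 -1.76 down [-0.016  0.006 -1.   ]
```

Call:
{"op": "step_arm", "data": {
  "series": "-0.938 0 -0.132 0.15 0;-0.938 0 -0.132 0.15 0;-0.938 0 -0.132 0.15 0;-0.938 0 -0.132 0.15 0;-0.938 0 -0.132 0.15 0;-0.938 0 -0.132 0.15 0;-0.938 0 -0.132 0.15 0;-0.938 0 -0.132 0.15 0;-0.938 0 -0.132 0.15 0"
}}

```text
time: 10.0
position: [0.5524, -0.279, 0.1951]
eef_rot: [-0.616, -0.334, 0.342, 0.627]
wrist_force: [-0.1, -0.6, -0.4]
gripper_width: 0.024
```

Call:
{"op": "step_arm", "data": {
  "series": "0 0.15 0 0 0;0 0.3 0 0 0;0 0.4 0 0 0;0 0.462 0 0 0;0 0.462 0 0 0;0 0.462 0 0 0.45;0 0.462 0 0 0.45;0 0.462 0 0 0.45;0 0.462 0 0 0.45;0 0.462 0 0 0.45"
}}

```text
time: 10.83
position: [0.5504, -0.2779, 0.0799]
eef_rot: [-0.616, -0.334, 0.342, 0.626]
wrist_force: [-0.1, 0.4, 0.3]
gripper_width: 0.0423
```

Call:
{"op": "step_arm", "data": {
  "series": "0 -0.15 0 0 0.45;0 -0.3 0 0 0.45;0 -0.4 0 0 0.45;0 -0.4 0 0 0.45;0 -0.4 0 0 0.45"
}}

```text
time: 11.25
position: [0.5531, -0.2793, 0.182]
eef_rot: [-0.617, -0.334, 0.342, 0.625]
wrist_force: [-0.8, 0.3, -0.3]
gripper_width: 0.0424
```

```bash
python3 st.py .53,-.06,.18,82 .5165,.0335,.18,91;  python3 - <<'E'
from h import *
im,H,W=cloud("scene")
for r in ribs(W,H,.098,.008): print(*r)
E
```

```text
11.25 [-0.84  0.3  -0.35] [ 0.5531 -0.2793  0.182 ] 0.0424 [-41.42 -32.58]
shift [0.6867 0.0138 0.5537] turn -0.1382 j6 -1.64 down [-0.014  0.005 -1.   ]
shift [0.9715 0.0165 0.8021] turn -0.1882 j6 -1.64 down [-0.014  0.005 -1.   ]
[192. 251.] 267 0.1002 [ 505.5 -355.6] 59.6 25.5 -32.9
[356. 255.] 199 0.0963 [518.7  31.6] 58.9 21.3 -3.1
[225. 267.] 260 0.1005 [ 548.5 -274.7] 59.6 23.7 -32.8
[391. 305.] 247 0.0962 [648.8  98.1] 58.1 22.2 -2.9
[340. 311.] 260 0.0964 [660.7 -13.8] 62.4 22.2 6.8
```

Now to A at about (516.5,33.5).

Call:
{"op": "step_arm", "data": {
  "series": "0.97 0 0.8 -0.188 0.45;0.97 0 0.8 -0.188 0.45;0.97 0 0.8 -0.188 0.45;0.97 0 0.8 -0.188 0.45;0.97 0 0.8 -0.188 0.45;0.97 0 0.8 -0.188 0.45;0.97 0 0.8 -0.188 0.45;0.97 0 0.8 -0.188 0.45;0.97 0 0.8 -0.188 0.45;0.97 0 0.8 -0.188 0.45"
}}

```text
time: 12.13
position: [0.5145, 0.0345, 0.1808]
eef_rot: [-0.488, -0.501, 0.508, 0.502]
wrist_force: [-0.1, -0.7, -0.7]
gripper_width: 0.0421
```

```bash
python3 near.py; python3 st.py .5165,.0335,.0745,91
```

```text
[314. 253.] 1977 0.0955 [516.5  34. ] 58.7 21.7 0.6
[264. 418.] 1020 0.0955 [668.8  -9.6] 44.2 23.1 6.0
[379. 414.] 405 0.0954 [661.9  92.4] 32.6 15.2 16.6
box 1133 (array([482.8, 186.5]), 236.8, 90.3, 8.8)
box 3645 (array([516.9,  33.3]), 83.8, 56.6, 0.7)
[ 0.36 -0.32 -0.24]
12.18 [ 0.36 -0.32 -0.24] [0.5149 0.0335 0.1812] 0.0424 [-29.38 -30.3 ]
shift [-0.0035  0.4265 -0.0149] turn -0.0001 j6 -1.75 down [-0.02   0.008 -1.   ]
```

Call:
{"op": "step_arm", "data": {
  "series": "0 0.2 -0.01 0 0.45;0 0.34 -0.013 0 0.45;0 0.424 -0.015 0 0.45;0 0.424 -0.015 0 0.45;0 0.424 -0.015 0 0;0 0.424 -0.015 0 0;0 0.424 -0.015 0 0;0 0.424 -0.015 0 0;0 0.424 -0.015 0 0"
}}

```text
time: 12.93
position: [0.5164, 0.0341, 0.0751]
eef_rot: [-0.489, -0.501, 0.507, 0.503]
wrist_force: [0.4, -0.2, -1.3]
gripper_width: 0.0238
```

Call:
{"op": "step_arm", "data": {
  "series": "0 -0.1 0 0 0;0 -0.2 0 0 0;0 -0.3 0 0 0;0 -0.4 0 0 0;0 -0.52 0 0 0;0 -0.52 0 0 0;0 -0.52 0 0 0;0 -0.52 0 0 0;0 -0.52 0 0 0"
}}

```text
time: 13.68
position: [0.5178, 0.0333, 0.203]
eef_rot: [-0.488, -0.5, 0.508, 0.504]
wrist_force: [0.2, -0.9, -0.4]
gripper_width: 0.0235
```

```bash
python3 st.py .451,-.213,.202,57 .4,.2,.22,124
```

```text
13.68 [ 0.17 -0.89 -0.38] [0.5178 0.0333 0.203 ] 0.0235 [-30.51 -32.38]
shift [-0.9804  0.0022  0.2837] turn 0.1887 j6 -1.75 down [-0.024  0.008 -1.   ]
shift [ 0.6753 -0.0514  0.4613] turn -0.1836 j6 -1.75 down [-0.024  0.008 -1.   ]
```

Call:
{"op": "step_arm", "data": {
  "series": "-0.98 0 0.287 0.188 0;-0.98 0 0.287 0.188 0;-0.98 0 0.287 0.188 0;-0.98 0 0.287 0.188 0;-0.98 0 0.287 0.188 0;-0.98 0 0.287 0.188 0;-0.98 0 0.287 0.188 0;-0.98 0 0.287 0.188 0;-0.98 0 0.287 0.188 0"
}}

```text
time: 14.43
position: [0.4496, -0.2122, 0.2012]
eef_rot: [-0.614, -0.332, 0.344, 0.629]
wrist_force: [0.0, 0.7, -0.9]
gripper_width: 0.0238
```

Call:
{"op": "step_arm", "data": {
  "series": "0 0.15 0 0 0;0 0.3 0 0 0;0 0.4 0 0 0;0 0.48 0 0 0;0 0.48 0 0 0;0 0.48 0 0 0.45;0 0.48 0 0 0.45;0 0.48 0 0 0.45;0 0.48 0 0 0.45;0 0.48 0 0 0.45"
}}

```text
time: 15.27
position: [0.4469, -0.2108, 0.0818]
eef_rot: [-0.614, -0.332, 0.344, 0.628]
wrist_force: [-0.3, -0.5, 0.8]
gripper_width: 0.042
```

Call:
{"op": "step_arm", "data": {
  "series": "0 -0.15 0 0 0.45;0 -0.3 0 0 0.45;0 -0.4 0 0 0.45;0 -0.4 0 0 0.45;0 -0.4 0 0 0.45"
}}

```text
time: 15.68
position: [0.4504, -0.2125, 0.1836]
eef_rot: [-0.615, -0.332, 0.343, 0.627]
wrist_force: [-0.5, -0.1, -0.6]
gripper_width: 0.042
```

```bash
python3 st.py .55,-.1,.18,82 .659,-.012,.18,97;  python3 - <<'E'
from h import *
im,H,W=cloud("scene")
for r in ribs(W,H,.098,.008): print(*r)
E
```

```text
15.68 [-0.49 -0.12 -0.62] [ 0.4504 -0.2125  0.1836] 0.042 [-29.02 -32.38]
shift [ 0.5943  0.0091 -0.0906] turn -0.1383 j6 -1.66 down [-0.022  0.007 -1.   ]
shift [ 1.1266  0.0022 -0.2655] turn -0.2216 j6 -1.66 down [-0.022  0.007 -1.   ]
[256. 230.] 232 0.1003 [ 446.3 -207.6] 61.7 24.5 -30.0
[192. 251.] 268 0.1003 [ 506.  -355.5] 59.7 25.5 -31.1
[224. 267.] 252 0.1002 [ 549.6 -274.3] 59.0 23.3 -33.8
[391. 305.] 249 0.096 [648.8  98. ] 58.8 22.3 -3.1
[340. 311.] 251 0.0962 [661.4 -13.5] 59.7 22.1 5.9
```

Call:
{"op": "step_arm", "data": {
  "series": "0.594 0 -0.09 -0.138 0.45;0.594 0 -0.09 -0.138 0.45;0.594 0 -0.09 -0.138 0.45;0.594 0 -0.09 -0.138 0.45;0.594 0 -0.09 -0.138 0.45;0.594 0 -0.09 -0.138 0.45"
}}

```text
time: 16.23
position: [0.548, -0.0979, 0.1779]
eef_rot: [-0.524, -0.459, 0.469, 0.543]
wrist_force: [-0.5, -0.0, -0.3]
gripper_width: 0.0422
```

Call:
{"op": "step_arm", "data": {
  "series": "0.409 0 -0.383 -0.083 0.45;0.409 0 -0.383 -0.083 0.45;0.409 0 -0.383 -0.083 0.45;0.409 0 -0.383 -0.083 0.45;0.409 0 -0.383 -0.083 0.45;0.409 0 -0.383 -0.083 0.45"
}}

```text
time: 16.73
position: [0.6558, -0.0107, 0.1742]
eef_rot: [-0.458, -0.525, 0.534, 0.48]
wrist_force: [0.4, 0.3, 0.6]
gripper_width: 0.0421
```

```bash
python3 near.py; python3 st.py .6595,-.012,.0745,97
```

```text
[456. 259.] 2197 0.0954 [646.4 100. ] 59.2 22.8 -3.6
[313. 259.] 2024 0.0955 [659.8 -11.1] 58.3 21.6 6.8
box 2379 (array([520.1, 200.8]), 174.8, 5.7, 34.1)
box 1986 (array([ 546.3, -244.2]), 70.4, 27.8, -5.9)
box 3154 (array([647.1, 100.4]), 85.6, 56.0, -3.3)
box 3808 (array([660.8, -11.4]), 84.6, 56.6, 6.6)
[ 0.82 -1.1  -0.04]
16.78 [ 0.82 -1.1  -0.04] [ 0.6556 -0.0112  0.1746] 0.0423 [-42.79 -31.18]
shift [-0.0109  0.3997 -0.0271] turn -0.0007 j6 -1.88 down [-0.031  0.011 -0.999]
```

Call:
{"op": "step_arm", "data": {
  "series": "-0.006 0.2 -0.015 0 0.45;-0.007 0.32 -0.027 0 0.45;-0.007 0.398 -0.029 0 0.45;-0.007 0.398 -0.029 0 0.45;-0.007 0.398 -0.029 0 0;-0.007 0.398 -0.029 0 0;-0.007 0.398 -0.029 0 0;-0.007 0.398 -0.029 0 0;-0.007 0.398 -0.029 0 0"
}}

```text
time: 17.53
position: [0.6598, -0.0115, 0.0755]
eef_rot: [-0.459, -0.524, 0.534, 0.48]
wrist_force: [-1.2, -0.8, 1.4]
gripper_width: 0.0234
```

Call:
{"op": "step_arm", "data": {
  "series": "0 -0.1 0 0 0;0 -0.2 0 0 0;0 -0.3 0 0 0;0 -0.4 0 0 0;0 -0.52 0 0 0;0 -0.52 0 0 0;0 -0.52 0 0 0;0 -0.52 0 0 0;0 -0.52 0 0 0"
}}

```text
time: 18.28
position: [0.6624, -0.0125, 0.2027]
eef_rot: [-0.457, -0.524, 0.534, 0.481]
wrist_force: [-0.7, 0.1, -0.1]
gripper_width: 0.0239
```

```bash
python3 st.py .4,-.288,.202,57 .55,.1,.204,110; python3 - <<'E'
from h import *
im,H,W=cloud("scene")
f=(W[...,2]>.005)&(W[...,2]<.06)&(np.hypot(W[...,0]-.471,W[...,1]-.287)<.07)
E
```

```text
18.28 [-0.71  0.08 -0.08] [ 0.6624 -0.0125  0.2027] 0.0239 [-45.58 -32.9 ]
shift [-0.9685  0.0275  1.1734] turn 0.2214 j6 -1.88 down [-0.035  0.011 -0.999]
shift [0.5006 0.0154 0.3923] turn -0.073 j6 -1.88 down [-0.035  0.011 -0.999]
```

Call:
{"op": "step_arm", "data": {
  "series": "-0.484 0 0.587 0.11 0;-0.484 0 0.587 0.11 0;-0.484 0 0.587 0.11 0;-0.484 0 0.587 0.11 0;-0.484 0 0.587 0.11 0;-0.484 0 0.587 0.11 0;-0.484 0 0.587 0.11 0"
}}

```text
time: 18.92
position: [0.5302, -0.1507, 0.2046]
eef_rot: [-0.542, -0.432, 0.447, 0.565]
wrist_force: [0.5, 0.4, -2.1]
gripper_width: 0.0237
```

Call:
{"op": "step_arm", "data": {
  "series": "-0.66 0 0.385 0.111 0;-0.66 0 0.385 0.111 0;-0.66 0 0.385 0.111 0;-0.66 0 0.385 0.111 0;-0.66 0 0.385 0.111 0;-0.66 0 0.385 0.111 0;-0.66 0 0.385 0.111 0"
}}

```text
time: 19.5
position: [0.3993, -0.2897, 0.2072]
eef_rot: [-0.611, -0.328, 0.346, 0.632]
wrist_force: [0.3, 0.1, -1.2]
gripper_width: 0.0236
```

```bash
python3 st.py .399,-.289,.082,57
```

```text
19.5 [ 0.32  0.1  -1.16] [ 0.3993 -0.2897  0.2072] 0.0236 [-27.59 -31.84]
shift [ 0.0062  0.5005 -0.0163] turn -0.0005 j6 -1.84 down [-0.037  0.013 -0.999]
```

Call:
{"op": "step_arm", "data": {
  "series": "0.003 0.15 -0.006 0 0;0.006 0.3 -0.01 0 0;0.006 0.42 -0.014 0 0;0.006 0.5 -0.016 0 0;0.006 0.5 -0.016 0 0;0.006 0.5 -0.016 0 0.45;0.006 0.5 -0.016 0 0.45;0.006 0.5 -0.016 0 0.45;0.006 0.5 -0.016 0 0.45;0.006 0.5 -0.016 0 0.45"
}}

```text
time: 20.33
position: [0.3994, -0.2891, 0.0827]
eef_rot: [-0.612, -0.328, 0.346, 0.631]
wrist_force: [-1.2, 0.0, 0.1]
gripper_width: 0.042
```

Call:
{"op": "step_arm", "data": {
  "series": "0 -0.15 0 0 0.45;0 -0.3 0 0 0.45;0 -0.4 0.015 0 0.45;0 -0.4 0.015 0 0.45;0 -0.4 0.015 0 0.45"
}}

```text
time: 20.75
position: [0.4006, -0.2891, 0.1847]
eef_rot: [-0.613, -0.328, 0.345, 0.63]
wrist_force: [-0.1, 0.4, -0.8]
gripper_width: 0.0422
```

```bash
python3 st.py .52,-.1,.18,75 .647,.1,.18,87;  python3 - <<'E'
from h import *
im,H,W=cloud("scene","s2")
for r in ribs(W,H,.098,.008): print(*r)
E
```

```text
20.75 [-0.06  0.41 -0.78] [ 0.4006 -0.2891  0.1847] 0.0422 [-28.9  -32.32]
shift [0.8946 0.0102 0.0126] turn -0.1005 j6 -1.83 down [-0.033  0.009 -0.999]
shift [1.8421e+00 1.0000e-03 2.3900e-02] turn -0.1671 j6 -1.83 down [-0.033  0.009 -0.999]
[225. 216.] 238 0.1002 [ 400.4 -288. ] 61.4 25.5 -30.7
[256. 231.] 224 0.1002 [ 446.9 -207.8] 61.4 24.1 -27.9
[192. 251.] 269 0.1003 [ 505.4 -355.5] 59.3 25.6 -31.6
[224. 267.] 266 0.1003 [ 549.1 -274.8] 59.7 26.2 -36.1
[391. 305.] 245 0.096 [649.3  98. ] 59.1 22.4 -3.0
```

View pics/s2.png

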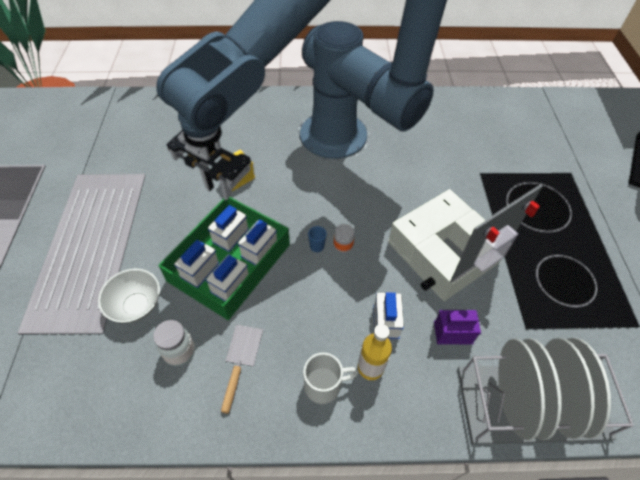

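Four cassettes stand in the crate, around (227,243). The last one is at (391,305), and the bay at (452,235) is empty.

Call:
{"op": "step_arm", "data": {
  "series": "0.895 0 0.013 -0.1 0.45;0.895 0 0.013 -0.1 0.45;0.895 0 0.013 -0.1 0.45;0.895 0 0.013 -0.1 0.45;0.895 0 0.013 -0.1 0.45;0.895 0 0.013 -0.1 0.45;0.895 0 0.013 -0.1 0.45;0.895 0 0.013 -0.1 0.45"
}}

```text
time: 21.47
position: [0.5183, -0.0981, 0.1788]
eef_rot: [-0.549, -0.422, 0.439, 0.573]
wrist_force: [0.4, -1.0, -0.9]
gripper_width: 0.0422
```

Call:
{"op": "step_arm", "data": {
  "series": "0.904 0 -0.284 -0.067 0.45;0.904 0 -0.284 -0.067 0.45;0.904 0 -0.284 -0.067 0.45;0.904 0 -0.284 -0.067 0.45;0.904 0 -0.284 -0.067 0.45;0.904 0 -0.284 -0.067 0.45;0.904 0 -0.284 -0.067 0.45;0.904 0 -0.284 -0.067 0.45"
}}

```text
time: 22.13
position: [0.6448, 0.1012, 0.175]
eef_rot: [-0.499, -0.479, 0.495, 0.526]
wrist_force: [-0.3, -0.5, -0.2]
gripper_width: 0.0422
```

```bash
python3 near.py; python3 st.py .647,.1,.0745,86.7
```

```text
[315. 257.] 2081 0.0955 [646.7 101. ] 58.8 21.9 -3.5
box 1128 (array([525.5, 203.5]), 162.8, 3.2, 33.3)
box 3819 (array([647. , 100.5]), 83.7, 56.6, -3.1)
[ 0.89 -0.5   0.33]
22.18 [ 0.89 -0.5   0.33] [0.6446 0.1003 0.1753] 0.0423 [-42.77 -31.22]
shift [-0.0051  0.4025 -0.0267] turn 0.0016 j6 -1.55 down [-0.041  0.013 -0.999]
```

Call:
{"op": "step_arm", "data": {
  "series": "-0.004 0.2 -0.015 0 0.45;-0.004 0.32 -0.025 0 0.45;-0.004 0.4 -0.027 0 0.45;-0.004 0.4 -0.027 0 0.45;-0.004 0.4 -0.027 0 0;-0.004 0.4 -0.027 0 0;-0.004 0.4 -0.027 0 0;-0.004 0.4 -0.027 0 0;-0.004 0.4 -0.027 0 0",
  "squeeze": 50
}}

```text
time: 22.93
position: [0.6472, 0.0997, 0.0757]
eef_rot: [-0.5, -0.479, 0.494, 0.526]
wrist_force: [-0.6, -1.3, 0.8]
gripper_width: 0.0239
```

Call:
{"op": "step_arm", "data": {
  "series": "0 -0.1 0 0 0;0 -0.2 0 0 0;0 -0.3 0 0 0;0 -0.4 0.01 0 0;0 -0.52 0.02 0 0;0 -0.52 0.02 0 0;0 -0.52 0.02 0 0;0 -0.52 0.02 0 0;0 -0.52 0.02 0 0"
}}

```text
time: 23.68
position: [0.6457, 0.0984, 0.2021]
eef_rot: [-0.498, -0.478, 0.496, 0.527]
wrist_force: [0.9, 0.3, -5.1]
gripper_width: 0.0231
```

```bash
python3 st.py .40,.1,.21,105  .471,.2875,.22,124; python3 - <<'E'
from h import *
im,H,W=cloud("side")
# well walls: deck hole corners from the side view
deck=(abs(W[...,2]-.085)<.006)&(H[...,1]<70)&(W[...,1]>.1)&(W[...,1]<.5)&(W[...,0]>.2)&(W[...,0]<.7)
hole=(W[...,2]<.079)&(W[...,2]>.005)&(np.abs((W[...,:2]-[.471,.287])@[[.829],[.559]])[...,0]<.056)&(np.abs((W[...,:2]-[.471,.287])@[[-.559],[.829]])[...,0]<.042)
P=W[hole]; 
for z0,z1 in((.008,.018),(.02,.045),(.045,.075)):
    Q=P[(P[:,2]>z0)&(P[:,2]<z1),:2]-[.471,.287]; l=Q@[.829,.559]; w=Q@[-.559,.829]
    print(z0,len(Q),np.percentile(l,[1,10,50,90,99]).round(4),np.percentile(w,[1,10,50,90,99]).round(4))
E
```

```text
23.68 [ 0.89  0.26 -5.07] [0.6457 0.0984 0.2021] 0.0231 [-47.22 -34.71]
shift [-0.0451  0.0141  0.9822] turn -0.1001 j6 -1.55 down [-0.046  0.012 -0.999]
shift [ 0.7192 -0.03    0.74  ] turn -0.2057 j6 -1.55 down [-0.046  0.012 -0.999]
0.008 438 [-0.0501 -0.0416 -0.0043  0.0312  0.0391] [-0.0367 -0.0356 -0.0296 -0.0227 -0.0204]
0.02 547 [-0.0508 -0.0496 -0.0077  0.0323  0.0406] [-0.0369 -0.0363 -0.0352 -0.0336 -0.0079]
0.045 774 [-0.0508 -0.0503 -0.0094  0.0343  0.044 ] [-0.037  -0.0362 -0.0351 -0.018   0.0132]
```

It weighs 5.1 N, so this is the full one. The well's walls put the bay centre at about (470.5, 286.5).

Call:
{"op": "step_arm", "data": {
  "series": "0.197 0 0.915 -0.139 0;0.197 0 0.915 -0.139 0;0.197 0 0.915 -0.139 0;0.197 0 0.915 -0.139 0;0.197 0 0.915 -0.139 0;0.197 0 0.915 -0.139 0;0.197 0 0.915 -0.139 0;0.197 0 0.915 -0.139 0;0.197 0 0.915 -0.139 0"
}}

```text
time: 24.48
position: [0.4204, 0.1594, 0.2129]
eef_rot: [-0.379, -0.58, 0.592, 0.411]
wrist_force: [0.8, 0.1, -4.4]
gripper_width: 0.0234
```

```bash
python3 st.py .4705,.2865,.205,124
```

```text
24.48 [ 0.84  0.14 -4.39] [0.4204 0.1594 0.2129] 0.0234 [-24.86 -33.22]
shift [ 0.3952  0.0282 -0.3775] turn -0.0668 j6 -1.86 down [-0.046  0.012 -0.999]
```

Call:
{"op": "step_arm", "data": {
  "series": "0.395 0.028 -0.378 -0.067 0;0.395 0.028 -0.378 -0.067 0;0.395 0.028 -0.378 -0.067 0;0.395 0.028 -0.378 -0.067 0;0.395 0.028 -0.378 -0.067 0;0.395 0.028 -0.378 -0.067 0;0.395 0.028 -0.378 -0.067 0;0.395 0.028 -0.378 -0.067 0"
}}

```text
time: 25.15
position: [0.4708, 0.2853, 0.2049]
eef_rot: [-0.315, -0.62, 0.628, 0.348]
wrist_force: [-0.2, -0.3, -4.6]
gripper_width: 0.0238
```

```bash
python3 st.py .4705,.2865,.089,124; python3 - <<'E'
from h import *
im,H,W=cloud("wrist","w3")
for n in("side","scene"):
    im,H,W=cloud(n)
    m=(H[...,0]>100)&(H[...,0]<125)&(H[...,1]>120)&(W[...,2]>.18)&(W[...,2]<.28)
    for b in blobs(m,30): print(n,b.sum(),np.percentile(W[b][:,2],[2,50,98]).round(4),W[b].mean(0).round(4),rect(W[b]))
    m=(H[...,1]<70)&(W[...,2]>.12)&(W[...,2]<.20)&(np.hypot(W[...,0]-.4705,W[...,1]-.2865)<.055)
    print(W[m].mean(0).round(4),rect(W[m]))
E
```

```text
25.15 [-0.19 -0.27 -4.58] [0.4708 0.2853 0.2049] 0.0238 [-34.64 -33.56]
shift [-0.012   0.4631 -0.0167] turn -0.0003 j6 -1.84 down [-0.047  0.011 -0.999]
side 195 [0.2051 0.2235 0.2271] [0.4487 0.2794 0.2198] (array([450.8, 274.3]), 24.1, 13.6, -63.5)
side 332 [0.2055 0.2241 0.228 ] [0.4831 0.3019 0.2208] (array([484.9, 296.7]), 24.1, 23.2, -56.3)
side 72 [0.1911 0.1936 0.1963] [0.4586 0.3123 0.1937] (array([456.1, 310.6]), 79.9, 3.3, 32.9)
[0.4605 0.3085 0.1703] (array([470.9, 287.6]), 86.2, 61.7, 33.5)
scene 168 [0.2043 0.2238 0.2291] [0.489  0.2923 0.2207] (array([484.4, 293.9]), 29.8, 27.3, 35.0)
[0.4814 0.2637 0.174 ] (array([470.9, 277.2]), 76.0, 50.1, 37.7)
```

View pics/w3.png

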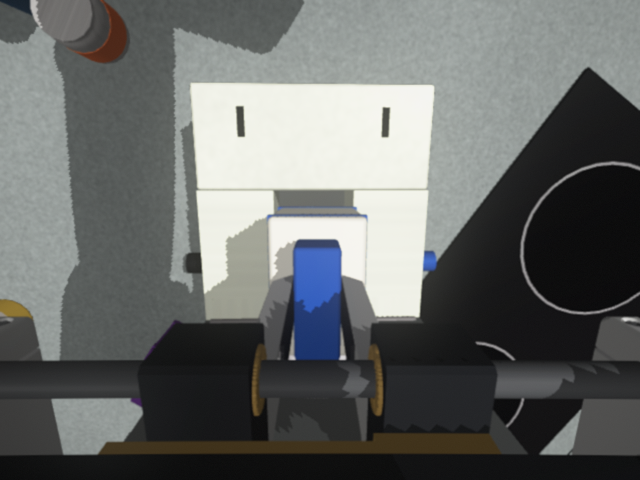

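The held cassette is square over the well, centred at about (470,287). Lowering it slowly.

Call:
{"op": "step_arm", "data": {
  "series": "-0.004 0.1 -0.005 0 0;-0.008 0.2 -0.008 0 0;-0.012 0.27 -0.011 0 0;-0.012 0.33 -0.013 0 0;-0.012 0.38 -0.014 0 0;-0.012 0.38 -0.014 0 0"
}}

```text
time: 25.8
position: [0.469, 0.2853, 0.1075]
eef_rot: [-0.315, -0.619, 0.629, 0.35]
wrist_force: [0.3, 0.0, -4.5]
gripper_width: 0.0237
```

```bash
python3 st.py .4705,.2865,.089,124
```

```text
25.8 [ 0.3   0.04 -4.47] [0.469  0.2853 0.1075] 0.0237 [-38.02 -32.49]
shift [-0.0019  0.0737 -0.0103] turn -0.0004 j6 -1.85 down [-0.051  0.01  -0.999]
```

Call:
{"op": "step_arm", "data": {
  "series": "0 0.03 -0.005 0 0;0 0.06 -0.01 0 0;0 0.076 -0.01 0 0;0 0.076 -0.01 0 0;0 0.076 -0.01 0 0"
}}

```text
time: 26.22
position: [0.4709, 0.2872, 0.0894]
eef_rot: [-0.315, -0.619, 0.629, 0.349]
wrist_force: [-0.1, 1.0, -1.5]
gripper_width: 0.0236
```

Call:
{"op": "step_arm", "data": {
  "series": "0 0 0 0 0.45;0 0 0 0 0.45;0 0 0 0 0.45;0 0 0 0 0.45;0 -0.15 0 0 0.45;0 -0.3 0.01 0 0.45;0 -0.4 0.02 0 0.45;0 -0.4 0.02 0 0.45;0 -0.4 0.02 0 0.45;0 -0.4 0.02 0 0.45"
}}

```text
time: 27.05
position: [0.4711, 0.2831, 0.1884]
eef_rot: [-0.315, -0.619, 0.629, 0.35]
wrist_force: [-0.5, -0.3, -1.1]
gripper_width: 0.0424
```

```bash
python3 st.py; python3 - <<'E'
from h import *
for n in("wrist","side"):
    im,H,W=cloud(n)
    for r in ribs(W,H,.108,.008): print(n,*r)
    m=(abs(W[...,2]-.082)<.003)&(H[...,1]<70)&(np.hypot(W[...,0]-.4705,W[...,1]-.2865)<.05)
    print(len(W[m]),W[m].mean(0).round(4))
E
```

```text
27.05 [-0.48 -0.3  -1.09] [0.4711 0.2831 0.1884] 0.0424 [-34.35 -31.97]
wrist [321. 259.] 2040 0.1075 [470.8 291. ] 58.5 22.0 33.6
5084 [0.4671 0.2862 0.0822]
side [348. 186.] 61 0.1031 [ 500.7 -349.8] 52.1 20.6 -30.6
side [326. 196.] 86 0.1027 [ 546.  -272.4] 58.5 21.7 -30.8
side [382. 203.] 65 0.1032 [ 398.5 -284.9] 56.2 17.9 -32.0
side [359. 215.] 106 0.1027 [ 442.  -205.6] 57.6 27.7 -37.2
side [281. 361.] 535 0.1078 [470.2 291.7] 58.4 24.0 33.6
934 [0.4692 0.2961 0.0827]
```

Seated: the rib top is at 0.1077 and the centre is 5 mm from the bay centre. Next I measure the lid angle and rise above it.

Call:
{"op": "step_arm", "data": {
  "series": "0 -0.15 0 0 0;0 -0.3 0.01 0 0;0 -0.45 0.02 0 0;0 -0.6 0.03 0 0;0 -0.7 0.035 0 0;0 -0.7 0.035 0 0;0 -0.7 0.035 0 0"
}}

```text
time: 27.73
position: [0.4728, 0.2764, 0.3625]
eef_rot: [-0.314, -0.618, 0.63, 0.35]
wrist_force: [0.3, 0.7, 0.0]
gripper_width: 0.0009
```

```bash
cat > lid.py <<'E'
from h import *
B=np.array([.4705,.2865]); ux=np.array([.829,.559]); uy=np.array([-.559,.829]); hin=B+.07*ux
def loc(W): return np.dstack([(W[...,:2]-hin)@ux,(W[...,:2]-hin)@uy,W[...,2]-.085])
if __name__=="__main__":
    for n in("scene","side"):
        im,H,W=cloud(n); L=loc(W)
        m=(H[...,1]<90)&(H[...,2]<170)&(L[...,2]>.13)&(L[...,2]<.21)&(abs(L[...,0])<.06)&(abs(L[...,1])<.09)
        P=L[m]
        for a,b in((.13,.15),(.15,.17),(.17,.19),(.19,.21)):
            q=P[(P[:,2]>a)&(P[:,2]<b)]; print(n,a,len(q),np.percentile(q[:,0],[5,50,95]).round(3) if len(q) else "")
        red=((H[...,0]<5)|(H[...,0]>174))&(H[...,1]>150)&(W[...,2]>.05)
        for b in blobs(red): print("red",L[b].mean(0).round(4),L[b].min(0).round(3),L[b].max(0).round(3))
E
python3 lid.py; python3 st.py .574,.356,.36,124
```

```text
scene 0.13 161 [0.002 0.003 0.004]
scene 0.15 158 [0.001 0.003 0.01 ]
scene 0.17 293 [0.001 0.003 0.012]
scene 0.19 337 [-0.002  0.002  0.003]
red [0.0238 0.0562 0.1787] [0.004 0.051 0.158] [0.032 0.096 0.193]
red [ 0.0222 -0.0643  0.182 ] [ 0.014 -0.068  0.164] [ 0.03  -0.057  0.194]
side 0.13 111 [0.002 0.002 0.003]
side 0.15 157 [0.002 0.002 0.021]
side 0.17 370 [-0.008  0.003  0.011]
side 0.19 475 [-0.003 -0.     0.002]
red [ 0.0206 -0.0556  0.1797] [ 0.012 -0.062  0.163] [ 0.029 -0.053  0.194]
red [0.0209 0.0642 0.1805] [0.012 0.058 0.163] [0.029 0.067 0.193]
27.83 [-1.12  0.11 -0.3 ] [0.4717 0.2762 0.3596] 0.0005 [-32.35 -34.48]
shift [ 0.0368 -0.022  -0.5172] turn -0.0005 j6 -1.85 down [-0.057  0.008 -0.998]
```

Call:
{"op": "step_arm", "data": {
  "series": "0.036 -0.02 -0.25 0 0;0.036 -0.02 -0.517 0 0;0.036 -0.02 -0.517 0 0;0.036 -0.02 -0.517 0 0;0.036 -0.02 -0.517 0 0;0.036 0.15 -0.52 0 0;0.036 0.3 -0.525 0 0;0.036 0.45 -0.53 0 0;0.036 0.45 -0.53 0 0;0.036 0.45 -0.53 0 0"
}}

```text
time: 28.67
position: [0.5679, 0.3575, 0.2401]
eef_rot: [-0.312, -0.616, 0.632, 0.352]
wrist_force: [0.4, 0.8, 1.3]
gripper_width: 0.0002
```

```bash
python3 - <<'E'
from h import *
from lid import hin,ux,uy
s=env.sense(); d=s["position"][:2]-hin; print("local",(d@ux).round(4),(d@uy).round(4),s["position"][2]-.085)
def L(l,w,z): p=hin+l*ux+w*uy; goto(p[0],p[1],z+.085,124)
for r in((.013,0,.155),(-.05,0,.15),(-.11,0,.12)): print(r); L(*r)
E
python3 st.py
```

```text
local 0.0505 0.0044 0.1550601939605869
(0.013, 0, 0.155)
shift [-0.018   0.0067  0.1498] turn -0.0006 j6 -1.79 down [-0.062  0.006 -0.998]
(-0.05, 0, 0.15)
shift [-0.0192  0.0388  0.4005] turn -0.0006 j6 -1.79 down [-0.062  0.006 -0.998]
(-0.11, 0, 0.12)
shift [-0.0244  0.17    0.6344] turn -0.0006 j6 -1.79 down [-0.062  0.006 -0.998]
28.67 [0.37 0.78 1.31] [0.5679 0.3575 0.2401] 0.0002 [-41.36 -29.33]
```

Call:
{"op": "step_arm", "data": {
  "series": "-0.018 -0.013 0.15 0 0;-0.018 0.012 0.316 0 0;-0.018 0.04 0.39 0 0;-0.02 0.078 0.469 0 0;-0.02 0.13 0.54 0 0;-0.022 0.182 0.6 0 0;-0.022 0.25 0.65 0 0;-0.024 0.316 0.7 0 0;-0.024 0.4 0.735 0 0;-0.024 0.473 0.76 0 0"
}}

```text
time: 29.5
position: [0.4084, 0.2473, 0.1343]
eef_rot: [-0.314, -0.617, 0.63, 0.351]
wrist_force: [0.7, 0.6, 0.7]
gripper_width: 0.0003
```

```bash
python3 - <<'E'
from h import *
from lid import hin,ux,uy,loc
s=env.sense(); d=s["position"][:2]-hin; print("local",(d@ux).round(4),(d@uy).round(4),s["position"][2]-.085)
def L(l,w,z): p=hin+l*ux+w*uy; goto(p[0],p[1],z+.085,124)
for r in((-.152,0,.018),(-.152,0,.004)): print(r); L(*r)
im,H,W=cloud("side","sd2"); l=loc(W)
red=((H[...,0]<5)|(H[...,0]>174))&(H[...,1]>150)&(W[...,2]>.05)
for b in blobs(red): print("red",l[b].mean(0).round(4))
E
python3 st.py
```

```text
local -0.1434 0.0022 0.04931609927295648
(-0.152, 0, 0.018)
shift [-0.0137  0.1261  0.0291] turn -0.0005 j6 -1.88 down [-0.055  0.008 -0.998]
(-0.152, 0, 0.004)
shift [-0.0158  0.182   0.0269] turn -0.0005 j6 -1.88 down [-0.055  0.008 -0.998]
red [-0.1598  0.0637  0.0772]
29.55 [-1.69 -0.18 -2.49] [0.405  0.2463 0.1303] 0.0003 [-32.74 -37.53]
```

View pics/sd2.png

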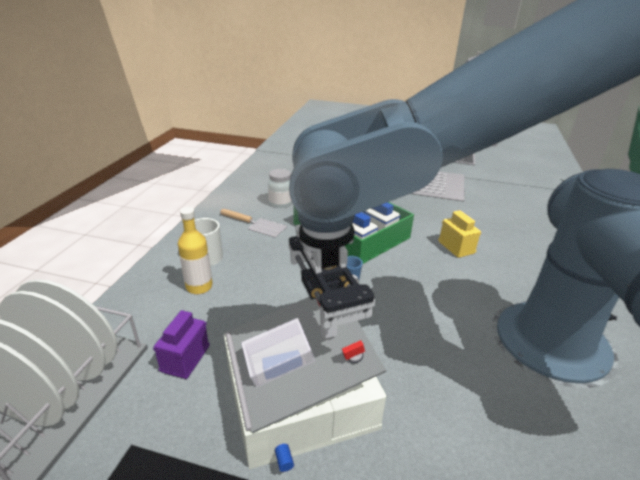

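The lid is nearly down (about 15°, left stud at (352,350)). Pushing it the rest of the way.

Call:
{"op": "step_arm", "data": {
  "series": "-0.014 0.06 0.015 0 0;-0.014 0.11 0.027 0 0;-0.015 0.15 0.027 0 0;-0.015 0.182 0.027 0 0;-0.015 0.182 0.027 0 0;-0.015 0.182 0.027 0 0;-0.015 0.182 0.027 0 0"
}}

```text
time: 30.13
position: [0.4011, 0.2402, 0.0901]
eef_rot: [-0.312, -0.616, 0.632, 0.351]
wrist_force: [-7.6, -4.8, 20.4]
gripper_width: 0.0003
```

```bash
python3 st.py; python3 - <<'E'
from h import *
from lid import loc
for n in("side","scene"):
    im,H,W=cloud(n); l=loc(W)
    m=(abs(l[...,1])<.097)&(abs(l[...,1])>.04)&(l[...,0]>-.203)&(l[...,0]<-.01)&(abs(l[...,2])<.06)&(H[...,1]<60)
    q=l[m]; A=np.c_[q[:,0],np.ones(len(q))]
    for _ in range(4):
        c=np.linalg.lstsq(A,q[:,2],rcond=None)[0]; k=abs(A@c-q[:,2])<.004; q=q[k];A=A[k]
    print(n,len(q),"slope",-c[0].round(4),"z0",c[1].round(4))
    red=((H[...,0]<5)|(H[...,0]>174))&(H[...,1]>150)&(W[...,2]>.05)
    for b in blobs(red):
        t=b&(W[...,2]>np.nanpercentile(W[b][:,2],60)-.004); print("red",l[b].max(0).round(4),l[t].mean(0).round(4),rect(W[t]))
E
```

```text
30.13 [-7.56 -4.77 20.42] [0.4011 0.2402 0.0901] 0.0003 [-18.92 -23.2 ]
side 5353 slope 0.0011 z0 0.0059
red [-0.159   0.0668  0.0362] [-0.1739  0.0627  0.0333] (array([349.3, 279.7]), 30.4, 9.1, 31.6)
scene 2201 slope -0.0003 z0 0.0054
red [-0.1596 -0.057   0.0383] [-0.172 -0.063  0.033] (array([419.4, 177.6]), 26.9, 9.2, 35.7)
```

The lid is shut (slope about 0.001). The studs lie at about the expected spots, (350,278) and (417,178). Next I lift and go over the left stud.

Call:
{"op": "step_arm", "data": {
  "series": "0 -0.12 0 0 0;0 -0.25 0.01 0 0;0 -0.4 0.02 0 0.4;0.12 -0.4 0.06 0 0.4;0.24 -0.4 0.1 0 0.4;0.24 -0.4 0.1 0 0.4;0.24 -0.4 0.1 0 0.4;0.24 -0.4 0.1 0 0.4"
}}

```text
time: 30.9
position: [0.3537, 0.2755, 0.1943]
eef_rot: [-0.313, -0.616, 0.632, 0.351]
wrist_force: [-0.8, 0.5, 0.6]
gripper_width: 0.0361
```

```bash
cat > stud.py <<'E'
from h import *
from lid import loc
im,H,W=cloud("wrist","w_%d"%(env.sense()["time"]*100)); l=loc(W)
red=((H[...,0]<5)|(H[...,0]>174))&(H[...,1]>150)&(W[...,2]>.08)
for b in blobs(red,40):
    top=np.nanpercentile(W[b][:,2],90); t=b&(W[...,2]>top-.003)
    print("red",top.round(4),W[t].mean(0).round(4),l[t].mean(0).round(4),rect(W[t]))
E
python3 stud.py; python3 st.py .350,.278,.1085,124 
```

```text
red 0.1186 [0.4164 0.1795 0.1178] [-0.1747 -0.0584  0.0328] (array([416.8, 179.5]), 30.4, 9.6, 33.9)
red 0.1188 [0.3499 0.2782 0.1179] [-0.1746  0.0605  0.0329] (array([350. , 278.5]), 30.3, 9.2, 35.3)
30.95 [-0.    0.06 -0.21] [0.3538 0.2752 0.1939] 0.0371 [-22.9  -31.04]
shift [ 0.0048  0.342  -0.0091] turn -0.0005 j6 -1.78 down [-0.058  0.006 -0.998]
```

Call:
{"op": "step_arm", "data": {
  "series": "0.004 0.13 -0.004 0 0.4;0.005 0.25 -0.008 0 0.4;0.005 0.341 -0.009 0 0.4;0.005 0.341 -0.009 0 0.4;0.005 0.341 -0.009 0 0.4;0.005 0.341 -0.009 0 0;0.005 0.341 -0.009 0 0;0.005 0.341 -0.009 0 0;0.005 0.341 -0.009 0 0;0.005 0.341 -0.009 0 0",
  "squeeze": 40
}}

```text
time: 31.78
position: [0.3507, 0.2783, 0.1097]
eef_rot: [-0.313, -0.617, 0.631, 0.351]
wrist_force: [1.0, 0.2, 2.7]
gripper_width: 0.0092
```

```bash
python3 st.py .350,.278,.100,124 
```

```text
31.78 [1.04 0.2  2.71] [0.3507 0.2783 0.1097] 0.0092 [-23.19 -27.08]
shift [-0.0009  0.0389  0.0011] turn -0.0004 j6 -1.78 down [-0.056  0.007 -0.998]
```

Call:
{"op": "step_arm", "data": {
  "series": "0 0.012 0 0 0;0 0.024 0 0 0;0 0.036 0 0 0;0 0.036 0 0 0;0 0.036 0 0 0"
}}

```text
time: 32.2
position: [0.3509, 0.2784, 0.1025]
eef_rot: [-0.313, -0.617, 0.631, 0.35]
wrist_force: [-4.9, -2.9, 13.8]
gripper_width: 0.0094
```

```bash
python3 st.py
```

```text
32.2 [-4.93 -2.91 13.84] [0.3509 0.2784 0.1025] 0.0094 [-19.4 -24.7]
```

Call:
{"op": "step_arm", "data": {
  "series": "0 0.01 0 0.04 0;0 0.01 0 0.08 0;0 0.01 0 0.12 0;0 0.01 0 0.16 0;0 0.01 0 0.2 0;0 0.01 0 0.24 0;0 0.01 0 0.27 0;0 0.01 0 0.27 0"
}}

```text
time: 32.87
position: [0.3512, 0.2785, 0.1023]
eef_rot: [-0.546, -0.417, 0.446, 0.573]
wrist_force: [-6.3, -5.8, 18.7]
gripper_width: 0.0096
```

```bash
python3 st.py .350,.278,.100,34
```

```text
32.87 [-6.26 -5.75 18.73] [0.3512 0.2785 0.1023] 0.0096 [-17.96 -24.25]
shift [-0.0029  0.0095  0.0035] turn 0.2292 j6 -0.93 down [-0.056  0.005 -0.998]
```

Call:
{"op": "step_arm", "data": {
  "series": "0 0.01 0 0.04 0;0 0.01 0 0.08 0;0 0.01 0 0.12 0;0 0.01 0 0.16 0;0 0.01 0 0.2 0;0 0.01 0 0.23 0;0 0.01 0 0.255 0;0 0.01 0 0.255 0;0 0.01 0 0.255 0"
}}

```text
time: 33.62
position: [0.3511, 0.2783, 0.1021]
eef_rot: [-0.677, -0.161, 0.199, 0.69]
wrist_force: [-7.6, -4.9, 19.6]
gripper_width: 0.0098
```

```bash
python3 st.py .350,.278,.100,34
```

```text
33.62 [-7.58 -4.93 19.55] [0.3511 0.2783 0.1021] 0.0098 [-17.62 -24.39]
shift [-0.0041  0.0087  0.0008] turn -0.0249 j6 -0.13 down [-0.057  0.003 -0.998]
```

Call:
{"op": "step_arm", "data": {
  "series": "0 0 0 0 0.35;0 0 0 0 0.35;0 0 0 0 0.35;0 0 0 0 0.35;0 -0.15 0 0 0.35;0 -0.3 0.01 0 0.35;0 -0.35 0.01 0 0.35;0 -0.35 0.01 0 0.35"
}}

```text
time: 34.28
position: [0.3573, 0.2813, 0.1932]
eef_rot: [-0.677, -0.163, 0.196, 0.69]
wrist_force: [1.2, 0.2, -0.1]
gripper_width: 0.0328
```

```bash
python3 stud.py; python3 st.py .39,.21,.19,79 .4166,.1790,.19,124
```

```text
red 0.1152 [0.3503 0.2795 0.1144] [-0.1736  0.0614  0.0294] (array([350.6, 279. ]), 30.9, 8.9, -56.3)
34.33 [-0.29  0.29 -0.2 ] [0.3558 0.2806 0.1906] 0.033 [-24.53 -32.61]
shift [-0.02   -0.0063 -0.3131] turn -0.2749 j6 -0.12 down [-0.054  0.005 -0.999]
shift [ 0.0115 -0.0126 -0.4733] turn 0.4751 j6 -0.12 down [-0.054  0.005 -0.999]
```

The left stud is locked: 90° round and 3.5 mm down. Now the right one.

Call:
{"op": "step_arm", "data": {
  "series": "-0.02 0 -0.313 -0.275 0.4;-0.02 0 -0.313 -0.275 0.4;-0.02 0 -0.313 -0.275 0.4;-0.02 0 -0.313 -0.275 0.4;-0.02 0 -0.313 -0.275 0.4;-0.02 0 -0.313 -0.275 0.4;-0.02 0 -0.313 -0.275 0.4;-0.02 0 -0.313 -0.275 0.4;-0.02 0 -0.313 -0.275 0.4"
}}

```text
time: 35.08
position: [0.3884, 0.2096, 0.1858]
eef_rot: [-0.531, -0.434, 0.465, 0.56]
wrist_force: [-0.6, -0.4, 0.3]
gripper_width: 0.0375
```

Call:
{"op": "step_arm", "data": {
  "series": "-0.101 0 -0.128 -0.25 0.4;-0.101 0 -0.128 -0.25 0.4;-0.101 0 -0.128 -0.25 0.4;-0.101 0 -0.128 -0.25 0.4;-0.101 0 -0.128 -0.25 0.4;-0.101 0 -0.128 -0.25 0.4;-0.101 0 -0.128 -0.25 0.4;-0.101 0 -0.128 -0.25 0.4;-0.101 0 -0.128 -0.25 0.4"
}}

```text
time: 35.83
position: [0.4141, 0.1786, 0.1827]
eef_rot: [-0.313, -0.615, 0.633, 0.352]
wrist_force: [-0.2, -0.1, 0.8]
gripper_width: 0.0378
```

```bash
python3 stud.py; python3 st.py .4166,.1790,.1085,124
```

```text
red 0.1188 [0.4169 0.1785 0.1179] [-0.1748 -0.0595  0.0329] (array([417. , 178.8]), 30.6, 9.0, 33.6)
red 0.1153 [0.3504 0.2776 0.1144] [-0.1745  0.0598  0.0294] (array([350.3, 278.1]), 31.2, 9.4, -54.5)
35.88 [-0.82 -0.8  -0.76] [0.4143 0.1786 0.183 ] 0.0378 [-23.24 -30.61]
shift [-0.0148  0.297  -0.0227] turn -0.001 j6 -2.02 down [-0.06   0.003 -0.998]
```

Call:
{"op": "step_arm", "data": {
  "series": "-0.005 0.1 -0.01 0 0.4;-0.008 0.2 -0.02 0 0.4;-0.01 0.295 -0.023 0 0.4;-0.01 0.295 -0.023 0 0.4;-0.01 0.295 -0.023 0 0.4;-0.01 0.295 -0.023 0 0;-0.01 0.295 -0.023 0 0;-0.01 0.295 -0.023 0 0;-0.01 0.295 -0.023 0 0;-0.01 0.295 -0.023 0 0"
}}

```text
time: 36.72
position: [0.4176, 0.179, 0.1101]
eef_rot: [-0.315, -0.615, 0.633, 0.35]
wrist_force: [1.7, -3.5, 0.5]
gripper_width: 0.0096
```

```bash
python3 st.py .417,.1787,.101,124
```

```text
36.72 [ 1.7  -3.52  0.52] [0.4176 0.179  0.1101] 0.0096 [-25.04 -27.02]
shift [-0.0006  0.0367  0.001 ] turn -0.0007 j6 -2.02 down [-0.056  0.    -0.998]
```

Call:
{"op": "step_arm", "data": {
  "series": "0 0.012 0 0 0;0 0.024 0 0 0;0 0.037 0 0 0;0 0.037 0 0 0;0 0.037 0 0 0"
}}

```text
time: 37.13
position: [0.4179, 0.179, 0.1029]
eef_rot: [-0.315, -0.615, 0.633, 0.349]
wrist_force: [-5.1, -1.8, 12.4]
gripper_width: 0.0093
```

Call:
{"op": "step_arm", "data": {
  "series": "0 0.01 0 0.04 0;0 0.01 0 0.08 0;0 0.01 0 0.12 0;0 0.01 0 0.16 0;0 0.01 0 0.2 0;0 0.01 0 0.24 0;0 0.01 0 0.27 0;0 0.01 0 0.27 0"
}}

```text
time: 37.8
position: [0.4183, 0.1787, 0.1027]
eef_rot: [-0.548, -0.415, 0.447, 0.572]
wrist_force: [-7.4, -3.8, 16.8]
gripper_width: 0.0093
```

```bash
python3 st.py .417,.1787,.101,34
```

```text
37.8 [-7.42 -3.81 16.81] [0.4183 0.1787 0.1027] 0.0093 [-19.15 -24.36]
shift [-0.0013  0.007   0.0046] turn 0.2288 j6 -1.17 down [-0.055 -0.001 -0.998]
```

Call:
{"op": "step_arm", "data": {
  "series": "0 0.01 0 0.04 0;0 0.01 0 0.08 0;0 0.01 0 0.12 0;0 0.01 0 0.16 0;0 0.01 0 0.2 0;0 0.01 0 0.23 0;0 0.01 0 0.255 0;0 0.01 0 0.255 0;0 0.01 0 0.255 0"
}}

```text
time: 38.55
position: [0.4181, 0.1784, 0.1024]
eef_rot: [-0.68, -0.159, 0.199, 0.688]
wrist_force: [-7.8, -4.3, 19.0]
gripper_width: 0.0094
```

Call:
{"op": "step_arm", "data": {
  "series": "0 0 0 0 0.35;0 0 0 0 0.35;0 0 0 0 0.35;0 0 0 0 0.35;0 -0.15 0 0 0.35;0 -0.3 0.01 0 0.35;0 -0.45 0.02 0 0.35;0 -0.6 0.02 0 0.35;0 -0.6 0.02 0 0.35;0 -0.6 0.02 0 0.35"
}}

```text
time: 39.38
position: [0.4255, 0.1835, 0.2543]
eef_rot: [-0.68, -0.161, 0.197, 0.688]
wrist_force: [-0.6, -0.1, -0.3]
gripper_width: 0.0332
```

```bash
python3 st.py; python3 stud.py; python3 - <<'E'
from h import *
from lid import loc
for n in("side","scene"):
    im,H,W=cloud(n,"end_"+n); l=loc(W)
    red=((H[...,0]<5)|(H[...,0]>174))&(H[...,1]>150)&(W[...,2]>.05)
    for b in blobs(red): print(n,"red",l[b].max(0).round(4),rect(W[b]))
    m=(abs(l[...,1])<.097)&(abs(l[...,1])>.04)&(l[...,0]>-.203)&(l[...,0]<-.01)&(abs(l[...,2])<.03)&(H[...,1]<60)
    q=l[m]; c=np.polyfit(q[:,0],q[:,2],1); print("slope",-c[0].round(4))
for r in ribs(W,H,.1,.008): print(*r)
E
```

```text
39.38 [-0.55 -0.12 -0.28] [0.4255 0.1835 0.2543] 0.0332 [-25.28 -34.42]
red 0.1154 [0.3509 0.2787 0.1144] [-0.1735  0.0603  0.0294] (array([351. , 278.5]), 30.5, 9.1, -57.4)
red 0.1154 [0.4173 0.1799 0.1145] [-0.1737 -0.0586  0.0295] (array([417.4, 179.8]), 30.5, 8.8, -57.0)
side red [-0.17   -0.0415  0.0329] (array([415.4, 181.1]), 30.2, 9.1, -56.4)
side red [-0.1697  0.0773  0.033 ] (array([350. , 279.2]), 31.9, 8.5, -55.9)
slope 0.0029
scene red [-0.1669  0.0721  0.0325] (array([354.2, 277.5]), 28.8, 9.4, -60.7)
scene red [-0.1692 -0.0487  0.0335] (array([419.9, 176.7]), 28.2, 7.8, -57.4)
slope 0.0016
[225. 215.] 230 0.1007 [ 399.6 -288.1] 61.0 26.8 -33.6
[256. 230.] 227 0.1007 [ 446.7 -208.3] 60.2 24.1 -31.4
[192. 251.] 254 0.1009 [ 505.5 -355.2] 59.6 25.8 -33.0
[225. 266.] 257 0.1008 [ 548.6 -274.8] 59.2 24.4 -34.8
```

View pics/end_scene.png

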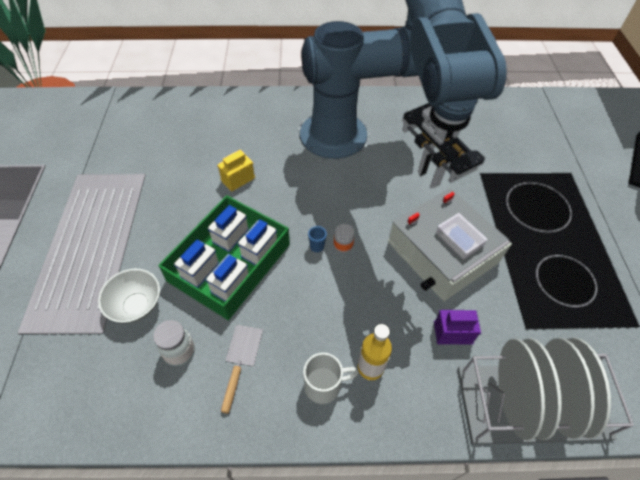

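The last view shows the lid shut on the dispenser and both red wings crosswise at (414,217) and (449,197). All four empties stand in the crate, the other things are where they were, and the arm is clear.

```bash
python3 -c "
from cell import env
print(env.finish_job())"
```

```text
the job is handed in; nothing more can be done
None
```

The job is done and handed in at about 39 s of the 210 s; it reports no verdict.

- **Full cassette:** I lifted the spent cassette out of the bay and weighed the other four. Three were light, about 0 to 2 N on a noisy wrist sensor. The last read about 5 N, so I put that one in the bay. Its rib top measured 107.7 mm (108 mm when seated), and it stood about 5 mm from the bay centre. That was checked before the lid closed over it.
- **Lid and studs:** The lid is shut, with a measured slope of at most 0.003 rad. Both wings are crosswise, turned about 90°, with their tops 3.4 to 3.5 mm down, so both are caught.
- **Crate and bystanders:** The four empty cassettes stand upright in the crate. In the last scene view the other things look unmoved, though I did not measure their positions. The gripper is well clear of everything.

No check failed. The tool's tilt drifted to about 3° over the run, and the scene and side cameras disagreed by 3 to 5 mm. Neither affected the work. No knocked cassette or slackened grip showed up in my measurements.

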